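Load the sample rack on the shaker and clamp it

TASK

Get the samples ready for shaking: set the grey rack down into the four corner brackets on the shaker's deck, then stand every sample jar on the bench upright in the rack, one to a compartment. Then stack the white cover tray squarely on the rack so that its corner lips hook over the four posts, and push the toggle clamp's handle down past its dead centre until it stays down by itself and the pad holds the cover. Do not knock over the small beaker and flask beside them.

Things in the scene. Friction and masses are not known exactly. Their poses are not given: they have to be found in the camera images.
- shaker: Fixed low white shaker, 330 x 190 mm. Origin on the bench under the centre of its square deck (170 x 170 mm, top at z=50); the -x end, with dials and clamp, reaches x=-230. Four steel corner angles (top z=64) stand on the deck round a 132 mm square, sides along x and y. A grey pillar (34 x 44 mm, top z=162) at x=-108 carries the toggle clamp, whose arm and handle swing in the plane y=0.
- nest (a point): Centre of the shaker's deck surface, between the corner angles: where the underside of the rack goes.
- handle_pivot (a point): Hinge of the clamp handle, in the shaker's frame at (-130, 0, 181) mm; the hinge axis is the shaker's y.
- handle_grip (a point): Point on the axis of the handle's red round grip (20 mm diameter, 35 to 115 mm from the hinge), 85 mm from the hinge: push here, downwards from its upper side (the side towards the deck while the handle is up).
- clamp_handle (a joint): Angle of the clamp handle, rad. 0 = locked: level, pointing along the shaker's -x from its hinge; grows as it is raised (115 mm long, 20 mm thick). Starts up at 1.1 to 1.2, held by light friction. Lowering it swings the arm down: with a cover in place the sprung pad meets it near 0.26, the push at the grip rises to some 10 N, dead centre is at 0.10, past that it snaps to its stop at 0 and stays.
- clamp_pad: Round black rubber pad, 19 mm wide, on a sprung spindle at the end of the clamp arm; origin at the centre of its face. Locked, it presses down at (0, 0, 166) mm in the shaker's frame; open, arm and pad stand up over the pillar, at shaker x below -75, up to z=285.
- rack: Loose grey plastic tray with corner posts, 126 x 126 mm, 0.22 kg. Origin at the centre of its underside, x, y along its sides. Floor 3 mm thick, walls 22 mm high; cross walls on x=0 and y=0 leave four 58 mm square compartments centred at (+-30, +-30) mm. Round-topped posts, 10 mm thick, top z=76, at (+-58, +-58) mm. Grip block at the centre: 24 mm along x, 14 mm along y, top z=70. Any quarter turn will do.
- cover: Loose white plastic tray, 140 x 140 mm, 0.2 kg, standing on its corner lips. Origin at the centre of the lips' lower edges. Lips reach 14 mm below the floor plate round a 132 mm square; plate z=14 to 19, rim top z=31. Grip and clamping block at the centre: 32 mm along x, 20 mm along y, top z=54. Stacked home, its origin is 62 mm above the rack's. Any quarter turn will do.
- jar1: Loose squat sample jar standing on the bench: a straight cylinder 36 mm in diameter and 46 mm high, amber glass with a white screw cap as its top 15 mm; 0.08 kg, heavy at the bottom. Origin at the centre of its underside, z up through the cap. It may be absent.
- jar2: Loose squat sample jar standing on the bench: a straight cylinder 36 mm in diameter and 46 mm high, amber glass with a white screw cap as its top 15 mm; 0.08 kg, heavy at the bottom. Origin at the centre of its underside, z up through the cap. It may be absent.
- jar3: Loose squat sample jar standing on the bench: a straight cylinder 36 mm in diameter and 46 mm high, amber glass with a white screw cap as its top 15 mm; 0.08 kg, heavy at the bottom. Origin at the centre of its underside, z up through the cap. It may be absent.
- jar4: Loose squat sample jar standing on the bench: a straight cylinder 36 mm in diameter and 46 mm high, amber glass with a white screw cap as its top 15 mm; 0.08 kg, heavy at the bottom. Origin at the centre of its underside, z up through the cap. It may be absent.
- beaker: Bystander: loose small empty glass beaker, 48 mm wide, 62 mm high. Origin under its centre.
- flask: Bystander: loose small conical glass flask, 54 mm wide, 80 mm high. Origin under its centre.
Not all that is in view belongs to the job. Leave any brown look-alike of the jar1 alone. Leave any yellow look-alike of the jar3 alone.

How it is judged (in metres and radians):
On the way, in this order (a step that is already met when the one before it is completed fails the run):
1. The rack sits down between the corner angles of the shaker's deck, released (x of rack in the frame of shaker between -0.007 and 0.007 m and y of rack in the frame of shaker between -0.007 and 0.007 m and z of rack in the frame of shaker between 0.046 and 0.054 m and angle between rack's own z axis and vertical below 0.05 rad and (angle between the x axis of rack and the x axis of shaker, either way round below 0.12 rad or angle between the x axis of rack and the y axis of shaker, either way round below 0.12 rad) and contact force between the fingers and rack below 0.3 N), for 0.2 s.
2. Every jar present stands upright in a compartment of the rack, released (x of rack in the frame of shaker between -0.007 and 0.007 m and y of rack in the frame of shaker between -0.007 and 0.007 m and z of rack in the frame of shaker between 0.046 and 0.054 m and angle between rack's own z axis and vertical below 0.05 rad and (angle between the x axis of rack and the x axis of shaker, either way round below 0.12 rad or angle between the x axis of rack and the y axis of shaker, either way round below 0.12 rad) and x of jar1 in the frame of rack between -0.06 and 0.06 m and y of jar1 in the frame of rack between -0.06 and 0.06 m and z of jar1 in the frame of rack between -0.002 and 0.01 m and angle between each of jar1, jar2, jar3, jar4's own z axis and vertical below 0.15 rad and x of jar2 in the frame of rack between -0.06 and 0.06 m and y of jar2 in the frame of rack between -0.06 and 0.06 m and z of jar2 in the frame of rack between -0.002 and 0.01 m and x of jar3 in the frame of rack between -0.06 and 0.06 m and y of jar3 in the frame of rack between -0.06 and 0.06 m and z of jar3 in the frame of rack between -0.002 and 0.01 m and x of jar4 in the frame of rack between -0.06 and 0.06 m and y of jar4 in the frame of rack between -0.06 and 0.06 m and z of jar4 in the frame of rack between -0.002 and 0.01 m and contact force between the fingers and jar1 below 0.3 N and contact force between the fingers and jar2 below 0.3 N and contact force between the fingers and jar3 below 0.3 N and contact force between the fingers and jar4 below 0.3 N), for 0.2 s.
3. The cover is stacked home on the rack's posts, released (x of rack in the frame of shaker between -0.007 and 0.007 m and y of rack in the frame of shaker between -0.007 and 0.007 m and z of rack in the frame of shaker between 0.046 and 0.054 m and angle between each of rack, cover's own z axis and vertical below 0.05 rad and (angle between the x axis of rack and the x axis of shaker, either way round below 0.12 rad or angle between the x axis of rack and the y axis of shaker, either way round below 0.12 rad) and x of jar1 in the frame of rack between -0.06 and 0.06 m and y of jar1 in the frame of rack between -0.06 and 0.06 m and z of jar1 in the frame of rack between -0.002 and 0.01 m and angle between each of jar1, jar2, jar3, jar4's own z axis and vertical below 0.15 rad and x of jar2 in the frame of rack between -0.06 and 0.06 m and y of jar2 in the frame of rack between -0.06 and 0.06 m and z of jar2 in the frame of rack between -0.002 and 0.01 m and x of jar3 in the frame of rack between -0.06 and 0.06 m and y of jar3 in the frame of rack between -0.06 and 0.06 m and z of jar3 in the frame of rack between -0.002 and 0.01 m and x of jar4 in the frame of rack between -0.06 and 0.06 m and y of jar4 in the frame of rack between -0.06 and 0.06 m and z of jar4 in the frame of rack between -0.002 and 0.01 m and x of cover in the frame of rack between -0.007 and 0.007 m and y of cover in the frame of rack between -0.007 and 0.007 m and z of cover in the frame of rack between 0.058 and 0.066 m and (angle between the x axis of cover and the x axis of rack, either way round below 0.12 rad or angle between the x axis of cover and the y axis of rack, either way round below 0.12 rad) and contact force between the fingers and cover below 0.3 N), for 0.2 s.
4. The clamp handle is down past dead centre and its pad presses on the cover (x of cover in the frame of rack between -0.007 and 0.007 m and y of cover in the frame of rack between -0.007 and 0.007 m and z of cover in the frame of rack between 0.058 and 0.066 m and angle between cover's own z axis and vertical below 0.05 rad and (angle between the x axis of cover and the x axis of rack, either way round below 0.12 rad or angle between the x axis of cover and the y axis of rack, either way round below 0.12 rad) and value of joint clamp_handle below 0.05 rad and contact force between clamp_pad and cover above 4 N), for 0.2 s.
At the end, for the whole second after the job is handed in: Rack in the corner angles (7 mm, height 4 mm), every present jar upright (0.15 rad) on a compartment floor, cover home on the posts (7 mm, height 4 mm, square), clamp handle past dead centre (below 0.05 rad) with its pad pressing the cover by over 4 N, all at rest (all of step 4 and x of rack in the frame of shaker between -0.007 and 0.007 m and y of rack in the frame of shaker between -0.007 and 0.007 m and z of rack in the frame of shaker between 0.046 and 0.054 m and angle between rack's own z axis and vertical below 0.05 rad and (angle between the x axis of rack and the x axis of shaker, either way round below 0.12 rad or angle between the x axis of rack and the y axis of shaker, either way round below 0.12 rad) and x of jar1 in the frame of rack between -0.06 and 0.06 m and y of jar1 in the frame of rack between -0.06 and 0.06 m and z of jar1 in the frame of rack between -0.002 and 0.01 m and angle between each of jar1, jar2, jar3, jar4's own z axis and vertical below 0.15 rad and x of jar2 in the frame of rack between -0.06 and 0.06 m and y of jar2 in the frame of rack between -0.06 and 0.06 m and z of jar2 in the frame of rack between -0.002 and 0.01 m and x of jar3 in the frame of rack between -0.06 and 0.06 m and y of jar3 in the frame of rack between -0.06 and 0.06 m and z of jar3 in the frame of rack between -0.002 and 0.01 m and x of jar4 in the frame of rack between -0.06 and 0.06 m and y of jar4 in the frame of rack between -0.06 and 0.06 m and z of jar4 in the frame of rack between -0.002 and 0.01 m and linear speed of each of rack, cover, jar1, jar2, jar3, jar4 below 0.02 m/s); the robot touches nothing.
It fails at once if a bystander (small beaker or small flask) is knocked over (angle between any of beaker, flask's own z axis and vertical above 0.7 rad).
Of jar1, jar2, jar3, jar4 only 3 to 4 are there at a start; the rules pass over those that are not, and their reading is None.
At some moment in a run one of jar1, jar2, jar3, jar4, cover may be knocked a few centimetres aside while the robot is not near it.
It also fails if it takes over 210 s, if anything falls off the work surface, if the arm or the gripper's body presses on something with over 40 N, if the wrist force passes 120 N, or if a joint passes its speed limit or range.

ROBOT

A 7-joint arm with a two-finger parallel gripper is mounted at the origin on the work surface. World frame = base frame: x ahead of the robot, y to its left, z up, the work surface at z = 0. Lengths are in mm, angles in rad, forces in N, time in s.
With the tool pointing down it reaches from about 400 to 850 mm from the base axis. Payload 10.4 kg.
Tool frame: the origin (TCP) lies between the finger pads; the fingertips stand 22 mm ahead of it and the grasp point (between the pads) lies 3 mm ahead of it; z points along the fingers, y is the line along which they close (so a half turn about z gives the same grasp; the last joint's range is limited). The gripper opens to 85 mm and grips with 20 to 120 N. Pads are 22 mm wide; open, the fingers measure 114 mm over their backs; the gripper's body (76 mm by 85 mm) begins 54 mm behind the grasp point. The pads swing forward as they close: fully open they stand 13 mm farther back than shut.
Start: joints at [1.16, 0.332, -0.065, 1.46, 0.022, 1.35, -0.088], TCP at [236.368, -578.603, 228.438] pointing down, gripper open.
Joint ranges: [-2.6, 2.6], [-0.5, 2.12], [-1.47, 1.34], [0.16, 2.42], [-1.27, 4.41], [0.06, 2.06], [-2.6, 2.6]. Speed limits (rad/s): [2.22, 2.22, 2.79, 2.79, 3.14, 3.14, 3.14].

INTERFACE

Orientations are given as [roll, pitch, yaw] about the fixed x, y, z axes, in that order (R = Rz(yaw) Ry(pitch) Rx(roll)).
In Python, from rig import get_state, snapshot, arm gives the robot as it stands.
- The arm moves only by the tool move_arm, never from a script. Its argument "motion" is a list of rows, each a list of 5 numbers: the finger opening in cm, from 0 to 8.54, then the shift along the tool's x, y, z in cm, then the turn about the tool's z in rad. In form: [[claw, dx, dy, dz, yaw], ...]. A call has 1 to 10 rows; each row shifts and turns the commanded pose from where the row before left it, along the tool's axes as they then stand; what a row does not reach is not made up. A row lasts 1/12 s, in which the tool goes at most 41.7 mm and 7.16 degrees, less where a joint would pass 70% of its speed; a pose out of reach is approached as far as the arm can. A call with a gripper value outside its range is refused whole. The fingers move at their own pace and stop on an object; the grip force is fixed at half the most. Time passes only in rows, so rows that do not move let the fingers close. It gives the time, the measured TCP pose, the force, the opening and the grip force at its end, in the units of the state.
- get_state(): the state, without advancing time (a new reading comes with each control period).
- snapshot(name): name is "side" or "top" or "wrist"; returns a dict with "pixels" (420x560x3 uint8, red, green, blue), "intrinsics" (3x3 intrinsics, pixels), "R" (3x3) and "t" (3): a world point X has camera coordinates R X + t; the wrist camera has in their place "T_tool_cam" (4x4, takes a point from camera to tool coordinates, whose origin is the TCP and whose axes are the flange's). Camera axes: x right, y down, z forward; pixel columns grow to the right and rows downward; lengths in mm; the calibration is good to about 2 mm. The wrist camera is an equidistant fisheye: a pixel r from the principal point sees the ray r / f radians off the axis. A picture is of the moment at which its call begins: read the wrist's pose just before it. There is no depth.
- arm.close_job(): hands the job in; it is judged then, once.
The state is a dict: "time_s": time; "joints": joint angles; "qd": joint speeds; "effort": joint torques, N m; "eef_pos": TCP position; "eef_rot": TCP orientation; "contact_force": force on the tool from outside, world axes, zero at the start; "moment": the same for the moment, N m; "opening": finger opening in mm; "gripper_force": force on a finger pad.
Only numpy, scipy, OpenCV 4.12 (cv2) and the standard library are available. Lean on these libraries where they do the work, as an engineer would, in place of code of your own. Each camera call takes 0.05 s, during which the arm holds its last target. There are 200 camera calls.

## Working session

There is one attempt and no reset: what is moved stays moved. The work goes in short steps, Python scripts to look and compute and a tool call to move; the robot and the scene stay as the last step left them, time stands still between calls to the robot, and variables do not carry over. Pictures are saved under pics/ and viewed, at most 14 in all, crops included, and the job is handed in when it is done.

Besides the shell and the picture viewer there is one more tool, called after "Call:" by a JSON object that holds its "name" and its "arguments", one argument or row to a line. move_arm: Moves the arm, as the interface text tells. Its arguments: {"type":"object","properties":{"motion":{"type":"array","items":{"type":"array","items":{"type":"number"}}}},"required":["motion"]}

```bash
ls; mkdir -p pics; python3 - <<'E'
from rig import get_state, snapshot
import cv2,pickle
s=get_state();print(s)
for n in("top","side"):
    d=snapshot(n);pickle.dump(d,open(f"pics/{n}0.pkl","wb"));cv2.imwrite(f"pics/{n}0.png",cv2.cvtColor(d["pixels"],cv2.COLOR_RGB2BGR))
    print(n,d["intrinsics"],d["R"],d["t"])
d=snapshot("wrist");print(d["intrinsics"],d["T_tool_cam"])
E
```

```text
pics
{'time_s': 0.0, 'joints': array([ 1.16037957,  0.3328822 , -0.06466264,  1.46096036,  0.02157933,
        1.3499244 , -0.08850237]), 'qd': array([-0.00068488,  0.00042492, -0.00145298,  0.00113502, -0.00032663,
        0.00032239, -0.00041101]), 'effort': array([-4.12330537e-04, -6.25454092e+01,  4.89662960e-02, -3.91597795e+01,
        1.62151270e-02,  9.91892768e-03, -2.29290242e-05]), 'eef_pos': array([ 236.1841152 , -578.22624175,  227.60031251]), 'eef_rot': array([-3.14011407e+00,  6.23871145e-05,  3.87795956e-01]), 'contact_force': array([ 0.08976367, -0.67855779, -0.64359975]), 'moment': array([ 0.04503657, -0.01445708, -0.01253764]), 'gripper_force': 0.0, 'opening': 85.41532786182495}
top [[426.45954215   0.         285.29827788]
 [  0.         426.45954215 206.22546696]
 [  0.           0.           1.        ]] [[ 2.30233388e-02 -9.99734922e-01 -1.08711938e-04]
 [-9.96425075e-01 -2.29382735e-02 -8.13074708e-02]
 [ 8.12834243e-02  1.98029275e-03 -9.96689061e-01]] [1.26674746e+00 5.42301584e+02 1.30034816e+03]
side [[449.41617651   0.         279.13402161]
 [  0.         449.41617651 212.75991753]
 [  0.           0.           1.        ]] [[ 0.95190785 -0.30577653 -0.01929116]
 [-0.2293642  -0.66945384 -0.70655758]
 [ 0.20313419  0.67700241 -0.70739256]] [-509.76397306  209.26938451 1077.57532844]
[[325.1922621    0.         276.70173238]
 [  0.         325.1922621  202.03836842]
 [  0.           0.           1.        ]] [[-4.38790159e-04 -9.56314126e-01 -2.92340727e-01  7.31089379e+01]
 [ 9.99999580e-01 -6.54889618e-04  6.41341421e-04  1.44447784e-01]
 [-8.04774768e-04 -2.92340323e-01  9.56314011e-01 -1.45390548e+02]
 [ 0.00000000e+00  0.00000000e+00  0.00000000e+00  1.00000000e+00]]
```

View pics/top0.png

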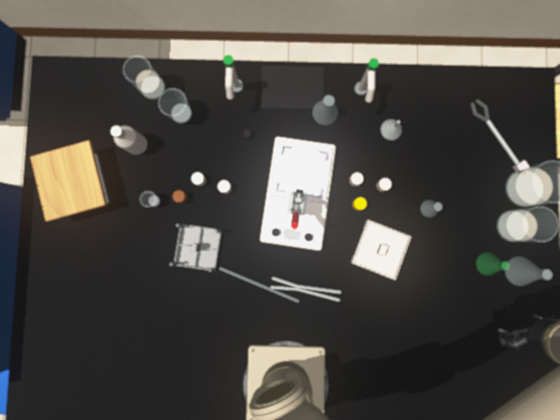

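View pics/side0.png

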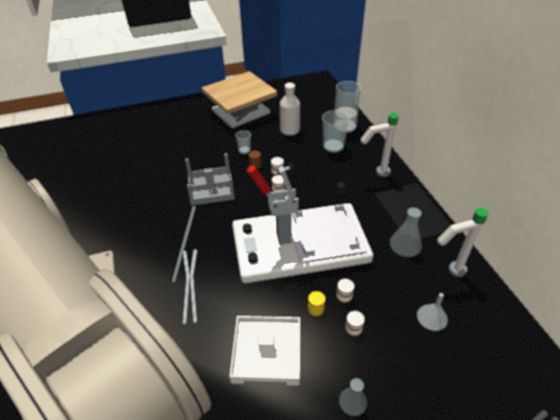

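```bash
cat > h.py <<'E'
import numpy as np,cv2
from rig import get_state, snapshot
from scipy.spatial.transform import Rotation as Rot
def shot(n,save=None):
    s=get_state(); d=snapshot(n); d["s"]=s
    if save: cv2.imwrite(f"pics/{save}.png",cv2.cvtColor(d["pixels"],cv2.COLOR_RGB2BGR))
    return d
def cast(d,uv,z):
    "pixels -> world points on plane z"
    uv=np.atleast_2d(np.asarray(uv,float)); K=d["intrinsics"]
    q=(uv-[K[0,2],K[1,2]])/K[0,0]
    if "R" in d:
        v=np.c_[q,np.ones(len(q))]@d["R"]; o=-d["R"].T@d["t"]
    else:
        th=np.linalg.norm(q,axis=1,keepdims=True)
        c=np.c_[q*np.sinc(th/np.pi),np.cos(th)]
        R=Rot.from_euler("xyz",d["s"]["eef_rot"]).as_matrix(); T=d["T_tool_cam"]
        v=c@(R@T[:3,:3]).T; o=R@T[:3,3]+d["s"]["eef_pos"]
    k=(z-o[2])/v[:,2]
    return (o+k[:,None]*v)
def blobs(mask,amin=20):
    cs,_=cv2.findContours(mask.astype(np.uint8)*255,cv2.RETR_EXTERNAL,cv2.CHAIN_APPROX_NONE)
    return sorted([c for c in cs if cv2.contourArea(c)>=amin],key=cv2.contourArea,reverse=True)
def cen(c):
    m=cv2.moments(c); return np.array([m["m10"],m["m01"]])/m["m00"]
def go(x,y,z=None,yaw=None,s=None):
    "tool-frame shift (cm) and turn from measured pose to a world pose"
    s=s or get_state(); R=Rot.from_euler("xyz",s["eef_rot"]).as_matrix()
    t=np.array([x,y,s["eef_pos"][2] if z is None else z])
    w=s["eef_rot"][2]; dy=0 if yaw is None else -((yaw-w+np.pi/2)%np.pi-np.pi/2)
    print("shift cm",np.round(R.T@(t-s["eef_pos"])/10,2),"turn",round(dy,3))
E
python3 - <<'E'
from h import *
import pickle
d=pickle.load(open("pics/top0.pkl","rb"));p=d["pixels"]
h=cv2.cvtColor(p,cv2.COLOR_RGB2HSV)
roi=np.zeros(p.shape[:2],bool);roi[130:285,130:450]=1
w=(h[...,2]>150)&(h[...,1]<70)&roi
for c in blobs(w,15):
    r=cv2.minAreaRect(c);a=cv2.contourArea(c);z=46 if a<400 else 31
    if a>4000:z=50
    print("white",a,cen(c).round(1),cast(d,cen(c),z).round(0),[np.round(x,1) for x in r])
    if a>1000: print(cast(d,cv2.boxPoints(r),z).round(0).tolist())
for n,m in (("yellow/brown",(h[...,1]>120)&(h[...,2]>60)&roi),):
    for c in blobs(m,15): print(n,cv2.contourArea(c),cen(c).round(1),cast(d,cen(c),46).round(0),p[tuple(cen(c).astype(int)[::-1])])
g=cv2.GaussianBlur(h[...,2],(3,3),0)
m=(g>60)&roi;m[:,240:]=0;m[:218]=0;m[275:]=0
for c in blobs(cv2.morphologyEx(m.astype(np.uint8),cv2.MORPH_CLOSE,np.ones((5,5))),200):
    r=cv2.minAreaRect(c);print("rack?",r,cast(d,cv2.boxPoints(r),22).round(0).tolist(),cast(d,cen(c),22))
crop=p[120:290,130:450];cv2.imwrite("pics/crop0.png",cv2.cvtColor(cv2.resize(crop,None,fx=2.5,fy=2.5,interpolation=cv2.INTER_CUBIC),cv2.COLOR_RGB2BGR))
E
```

```text
white 6485.5 [297.4 193.1] [[581. -22.  50.]] [array([297.3, 193. ]), array([ 62.5, 107.3]), np.float64(8.1)]
[[431.0, 91.0, 50.0], [758.0, 54.0, 50.0], [734.0, -137.0, 50.0], [409.0, -96.0, 50.0]]
white 2140.0 [380.9 249.4] [[ 416. -281.   31.]] [array([381. , 249.3]), array([47.6, 47.4]), np.float64(20.6)]
[[372.0, -188.0, 31.0], [509.0, -238.0, 31.0], [460.0, -375.0, 31.0], [325.0, -324.0, 31.0]]
white 567.5 [189.6 245.1] [[416. 303.  31.]] [array([189. , 245.4]), array([17.9, 40.3]), np.float64(9.5)]
white 547.5 [209.  248.5] [[406. 244.  31.]] [array([208.8, 248.3]), array([17.3, 40.3]), np.float64(8.4)]
white 120.5 [384.6 183.8] [[ 616. -288.   46.]] [array([384.8, 183.8]), array([12. , 12.7]), np.float64(45.0)]
white 120.5 [356.3 178.2] [[ 631. -202.   46.]] [array([356.3, 178.3]), array([12. , 12.7]), np.float64(45.0)]
white 117.0 [223.5 185.9] [[598. 204.  46.]] [array([223.5, 186. ]), array([12., 12.]), np.float64(45.0)]
white 114.5 [197.1 178. ] [[621. 286.  46.]] [array([197., 178.]), array([12., 12.]), np.float64(90.0)]
white 74.5 [388.  133.4] [[ 773. -298.   46.]] [array([388., 134.]), array([ 8., 12.]), np.float64(90.0)]
white 53.0 [153.2 200.4] [[549. 417.  46.]] [array([153.4, 200.3]), array([8. , 8.5]), np.float64(63.4)]
white 37.0 [281.8 280.9] [[315.  19.  46.]] [array([283.4, 281.5]), array([23.7,  2.5]), np.float64(18.4)]
white 23.0 [437.5 206.5] [[ 550. -450.   46.]] [array([437.5, 206.5]), array([5., 5.]), np.float64(90.0)]
yellow/brown 159.5 [359.5 203.2] [[ 554. -212.   46.]] [244 237  10]
yellow/brown 125.5 [178.6 196. ] [[564. 340.  46.]] [174 115  73]
yellow/brown 48.5 [294.4 220.8] [[496. -15.  46.]] [151  67  64]
rack? ((206.6098175048828, 248.78611755371094), (71.6949691772461, 45.46510314941406), 8.746162414550781) [[351.0, 370.0, 22.0], [489.0, 355.0, 22.0], [460.0, 135.0, 22.0], [323.0, 152.0, 22.0]] [[406.58213055 280.24347031  22.        ]]
```

View pics/crop0.png

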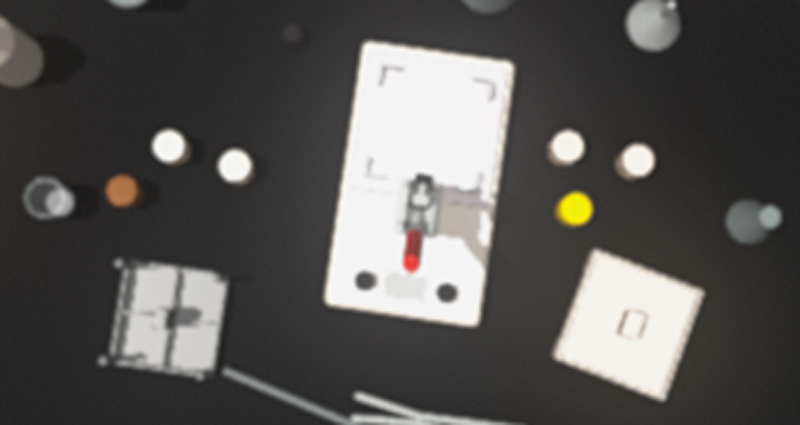

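Picture summary: four white-capped amber jars at top px (197,178), (224,186), (356,178), (385,184). The look-alikes are brown at (179,196) and yellow at (360,203), to be left alone. The rack is at (196,247), cover at (381,249), shaker at (297,193), beaker at (149,199) and flask at (431,208). The enlarged crop confirms this.

Call:
{"name": "move_arm", "arguments": {
  "motion": [
    [8.5,3.1,-2.3,-1.1,0],
    [8.5,3.1,-2.3,-1.1,0],
    [8.5,3.1,-2.3,-1.1,0],
    [8.5,3.1,-2.3,-1.1,0],
    [8.5,3.1,-2.3,-1.1,0],
    [8.5,3.1,-2.3,-1.1,0],
    [8.5,3.1,-2.3,-1.1,0],
    [8.5,3.1,-2.3,-1.1,0],
    [8.5,0,0,0,0.12],
    [8.5,0,0,0,0.12]
  ]
}}

```text
time_s: 0.98
eef_pos: [398.1, -312.1, 317.3]
eef_rot: [3.141, -0.001, 0.148]
contact_force: [-1.4, -0.9, -0.9]
opening: 84.8
gripper_force: 0.0
```

Call:
{"name": "move_arm", "arguments": {
  "motion": [
    [8.5,0,0,0,0.12],
    [8.5,0,0,0,0.03],
    [8.5,0,-3.5,-0.5,0],
    [8.5,0,-3.5,-0.5,0],
    [8.5,0,-3.5,-0.5,0],
    [8.5,0,-3.5,-0.5,0],
    [8.5,0,0,0,0],
    [8.5,0,0,0,0]
  ]
}}

```text
time_s: 1.65
eef_pos: [397.0, -172.8, 337.0]
eef_rot: [3.14, -0.001, 0.001]
contact_force: [-0.0, -1.1, -0.4]
opening: 84.9
gripper_force: 0.0
```

Call:
{"name": "move_arm", "arguments": {
  "motion": [
    [8.5,0,-4,0,0],
    [8.5,0,-4,0,0],
    [8.5,0,-4,0,0],
    [8.5,0,-4,0,0],
    [8.5,0,-4,0,0],
    [8.5,0,-4,0,0],
    [8.5,0,-4,0,0],
    [8.5,0,-4,0,0],
    [8.5,0,-4,0,0],
    [8.5,0,-4,0,0]
  ]
}}

```text
time_s: 2.48
eef_pos: [397.8, 226.4, 336.5]
eef_rot: [3.142, -0.001, -0.004]
contact_force: [1.6, 1.1, -0.2]
opening: 85.3
gripper_force: 0.0
```

Call:
{"name": "move_arm", "arguments": {
  "motion": [
    [8.5,0,-4,1,0],
    [8.5,0,0,3,0],
    [8.5,0,0,3,0],
    [8.5,0,0,3,0],
    [8.5,0,0,0,0],
    [8.5,0,0,0,0]
  ]
}}

```text
time_s: 2.98
eef_pos: [397.6, 264.5, 235.9]
eef_rot: [3.141, 0.003, -0.003]
contact_force: [0.1, 0.3, 0.2]
opening: 85.1
gripper_force: 0.0
```

```bash
python3 - <<'E'
from h import *
import pickle
d=shot("wrist","w1");pickle.dump(d,open("pics/w1.pkl","wb"));print(d["s"]["eef_pos"],d["s"]["joints"])
E
```

```text
[397.58541873 264.54563574 235.93834272] [ 0.36980063  0.09114699 -1.08414833  1.77860837  0.08157782  1.32347654
 -2.30670053]
```

View pics/w1.png

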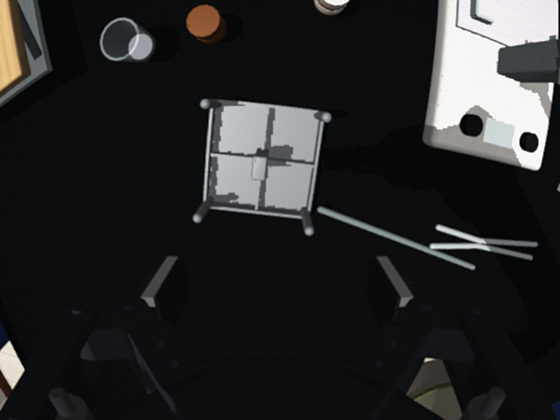

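```bash
python3 - <<'E'
from h import *
import pickle
d=pickle.load(open("pics/w1.pkl","rb"));p=d["pixels"]
c=p[90:245,180:345];cv2.imwrite("pics/c1.png",cv2.cvtColor(cv2.resize(c,None,fx=3.6,fy=3.6,interpolation=cv2.INTER_CUBIC),cv2.COLOR_RGB2BGR))
P=cast(d,[(206,104),(326,117),(309,231),(198,218)],73);print(P.round(1),P.mean(0))
print(cast(d,[(260,167)],70))
print([np.linalg.norm(P[i]-P[(i+1)%4]) for i in range(4)])
E
```

```text
[[473.7 330.3  73. ]
 [460.1 216.8  73. ]
 [345.  230.6  73. ]
 [359.4 344.6  73. ]] [409.54315612 280.59019013  73.        ]
[[411.06411222 279.79795165  70.        ]]
[np.float64(114.29609767716774), np.float64(115.91955153933492), np.float64(114.87775765868552), np.float64(115.19207656370321)]
```

View pics/c1.png

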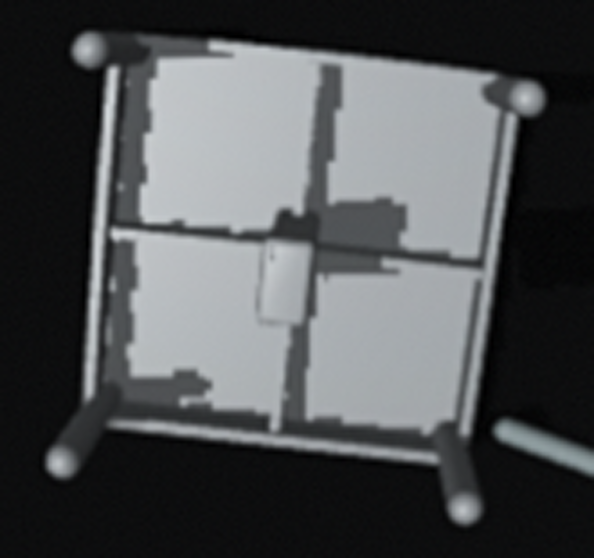

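The zoom shows the four post tips and the block's top, with its long side along the rack's x. Rack centre is (410, 280), yaw -0.121.

Call:
{"name": "move_arm", "arguments": {
  "motion": [
    [8.5,1.24,-1.58,0,0],
    [8.5,0,0,0,0.118],
    [8.5,0,0,4,0],
    [8.5,0,0,4,0],
    [8.5,0,0,3.5,0],
    [8.5,0,0,3,0],
    [8.5,0,0,2,0],
    [8.5,0,0,1.4,0],
    [8.5,0,0,0,0],
    [8.5,0,0,0,0]
  ]
}}

```text
time_s: 3.87
eef_pos: [411.3, 281.8, 59.0]
eef_rot: [-3.141, -0.002, -0.121]
contact_force: [0.1, 0.3, -0.1]
opening: 85.1
gripper_force: 0.0
```

Call:
{"name": "move_arm", "arguments": {
  "motion": [
    [1.0,0,0,0,0],
    [1.0,0,0,0,0],
    [1.0,0,0,0,0],
    [1.0,0,0,0,0],
    [1.0,0,0,0,0],
    [1.0,0,0,0,0],
    [1.0,0,0,0,0],
    [1.0,0,0,0,0]
  ]
}}

```text
time_s: 4.53
eef_pos: [410.4, 281.3, 57.9]
eef_rot: [-3.142, -0.001, -0.12]
contact_force: [-0.8, -1.6, 6.5]
opening: 11.8
gripper_force: 59.1
```

Call:
{"name": "move_arm", "arguments": {
  "motion": [
    [1.0,0,0,-2,0],
    [1.0,0,0,-4,0],
    [1.0,0,0,-4,0],
    [1.0,0,0,-4,0],
    [1.0,0,0,-4,0],
    [1.0,3.1,1.0,0,0],
    [1.0,3.1,1.0,0,0],
    [1.0,3.1,1.0,0,0],
    [1.0,3.1,1.0,0,0],
    [1.0,3.1,1.0,0,0]
  ]
}}

```text
time_s: 5.37
eef_pos: [559.1, 211.9, 236.8]
eef_rot: [3.141, 0.001, -0.12]
contact_force: [1.1, 0.4, -2.2]
opening: 11.9
gripper_force: 59.3
```

Call:
{"name": "move_arm", "arguments": {
  "motion": [
    [1.0,3.1,1.0,0,0],
    [1.0,3.1,1.0,0,0],
    [1.0,3.1,1.0,0,0],
    [1.0,0,0,0,0],
    [1.0,0,0,0,0],
    [1.0,0,0,0,0]
  ]
}}

```text
time_s: 5.87
eef_pos: [646.1, 172.7, 236.6]
eef_rot: [-3.141, 0.002, -0.12]
contact_force: [-0.6, 0.9, -1.4]
opening: 11.7
gripper_force: 59.3
```

```bash
python3 - <<'E'
from h import *
import pickle
d=shot("wrist","w2");pickle.dump(d,open("pics/w2.pkl","wb"));print(d["s"]["eef_pos"],d["s"]["eef_rot"],d["s"]["opening"])
E
```

```text
[646.09182001 172.65596904 236.62452949] [-3.14134829e+00  1.72979844e-03 -1.19599367e-01] 11.72722734142809
```

View pics/w2.png

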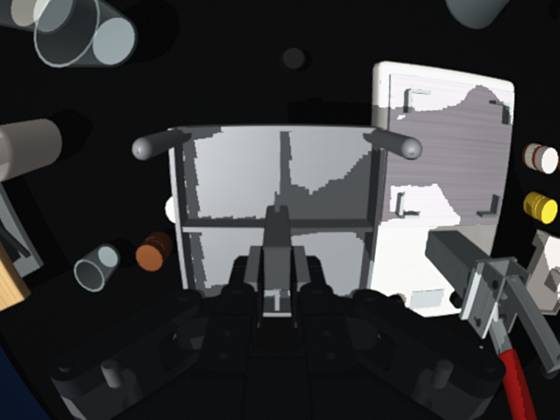

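The carried rack hangs level, and the four corner angles show at about (410,95), (505,108), (494,208) and (403,205).

```bash
python3 - <<'E'
from h import *
import pickle
d=pickle.load(open("pics/w2.pkl","rb"));p=d["pixels"]
c=p[60:230,370:530];cv2.imwrite("pics/c2.png",cv2.cvtColor(cv2.resize(c,None,fx=3.5,fy=3.5,interpolation=cv2.INTER_CUBIC),cv2.COLOR_RGB2BGR))
E
```

```text
(no output)
```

View pics/c2.png

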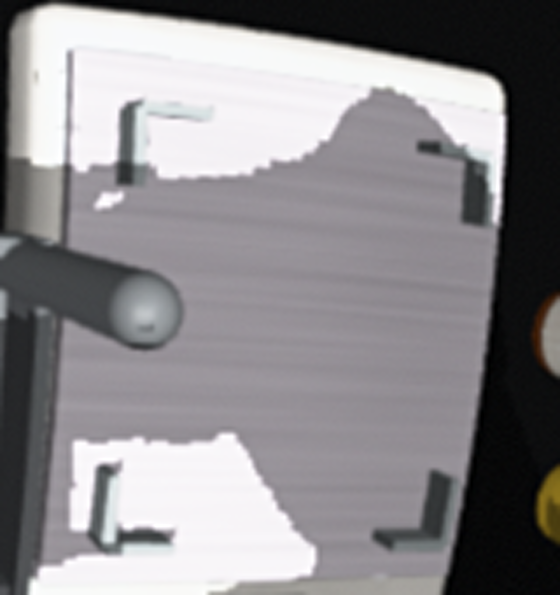

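```bash
python3 - <<'E'
from h import *
import pickle
d=pickle.load(open("pics/w2.pkl","rb"))
def w(pts,z): return cast(d,np.array(pts)/3.5-0.36+[370,60],z)
def rep(n,P):
    print(n,P[:,:2].round(1).tolist(),"c",P.mean(0)[:2].round(1),[round(float(np.linalg.norm(P[i]-P[(i+1)%len(P)])),1) for i in range(len(P))],
     "yaw",[round(float(np.arctan2(*(v[:2][::-1]))),3) for v in ((P[0]-P[3]),(P[1]-P[2]))],[round(float(np.arctan2(v[0],-v[1])),3) for v in ((P[1]-P[0]),(P[2]-P[3]))])
rep("topcorners z64",w([(145,115),(488,155),(443,548),(119,548)],64))
rep("deck outline z50",w([(72,50),(500,112),(443,577),(38,592)],50))
print("TR,BR inner base",w([(463,160),(425,531)],50).round(1))
print("TL outer base",w([(119,185),(121,105)],50).round(1), "BL",w([(91,540)],50).round(1))
# rack post tops while carried
print("posts",cast(d,[(141.5,149),(411,148)],236.6-57.9+73).round(1))
E
```

```text
topcorners z64 [[721.3, 25.1], [707.8, -106.7], [571.5, -92.1], [589.4, 38.6]] c [647.5 -33.8] [132.5, 137.1, 131.9, 132.6] yaw [-0.102, -0.107] [-0.102, -0.136]
deck outline z50 [[742.1, 41.2], [722.6, -125.5], [553.2, -104.9], [572.1, 61.6]] c [647.5 -31.9] [167.8, 170.6, 167.6, 171.2] yaw [-0.119, -0.121] [-0.116, -0.113]
TR,BR inner base [[ 705.5 -106.4   50. ]
 [ 573.   -93.5   50. ]]
TL outer base [[700.3  29.6  50. ]
 [724.7  26.9  50. ]] BL [[587.7  43.1  50. ]]
posts [[709.7 222.1 251.7]
 [696.4 108.1 251.7]]
```

Call:
{"name": "move_arm", "arguments": {
  "motion": [
    [1.0,0.45,3.4,0,0],
    [1.0,0.45,3.4,0,0],
    [1.0,0.45,3.4,0,0],
    [1.0,0.45,3.4,0,0],
    [1.0,0.45,3.4,0,0],
    [1.0,0.4,3.36,0,0],
    [1.0,0,0,3,0],
    [1.0,0,0,3,0],
    [1.0,0,0,3,0],
    [1.0,0,0,1.5,0]
  ]
}}

```text
time_s: 6.75
eef_pos: [646.3, -32.5, 129.1]
eef_rot: [3.141, 0.004, -0.119]
contact_force: [-0.6, -0.3, -2.9]
opening: 12.0
gripper_force: 59.3
```

Call:
{"name": "move_arm", "arguments": {
  "motion": [
    [1.0,0,0,0,0],
    [1.0,0,0,0,0],
    [1.0,0,0,0,0]
  ]
}}

```text
time_s: 7.0
eef_pos: [649.3, -32.5, 134.4]
eef_rot: [-3.141, -0.002, -0.119]
contact_force: [0.8, 0.8, -2.9]
opening: 12.0
gripper_force: 59.3
```

```bash
python3 - <<'E'
from h import *
import pickle
go(648.1,-32.6,110,-0.117)
d=shot("wrist","w3")
p=np.hstack([d["pixels"]]);cv2.imwrite("pics/w3.png",cv2.cvtColor(p[60:330,100:480],cv2.COLOR_RGB2BGR).repeat(2,0).repeat(2,1))
E
```

```text
shift cm [-0.12  0.03  2.44] turn -0.002
```

View pics/w3.png

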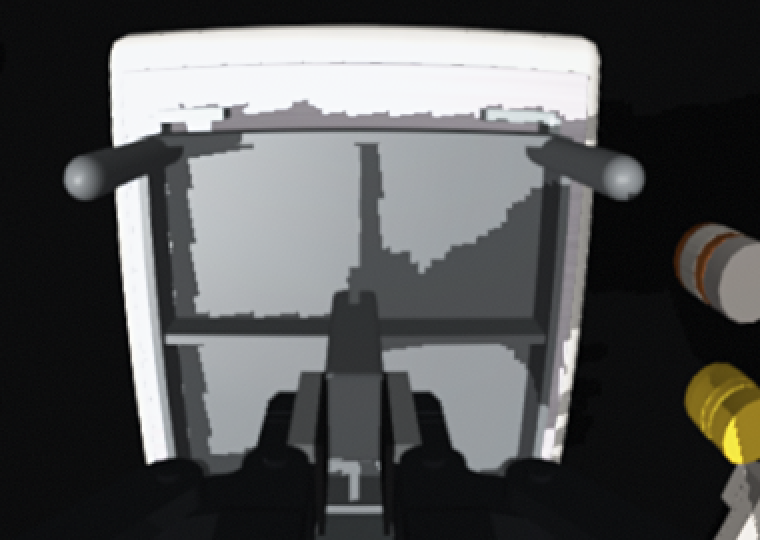

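Rack sits centred between the brackets in view (post tips at 84 and 625, bracket inner ends at 228 and 482). Lowering.

Call:
{"name": "move_arm", "arguments": {
  "motion": [
    [1.0,-0.12,0.03,0,0],
    [1.0,0,0,0.8,0],
    [1.0,0,0,0.6,0],
    [1.0,0,0,0.5,0],
    [1.0,0,0,0.4,0],
    [1.0,0,0,0.3,0],
    [1.0,0,0,0.1,0],
    [1.0,0,0,0,0],
    [1.0,0,0,0,0]
  ]
}}

```text
time_s: 7.8
eef_pos: [647.5, -33.4, 107.9]
eef_rot: [3.141, -0.001, -0.12]
contact_force: [-12.1, -0.6, 20.1]
opening: 11.9
gripper_force: 62.1
```

Call:
{"name": "move_arm", "arguments": {
  "motion": [
    [1.0,0,0,-0.1,0],
    [2.5,0,0,0,0],
    [4.0,0,0,0,0],
    [4.0,0,0,0,0],
    [4.0,0,0,0,0],
    [4.0,0,0,0,0],
    [4.0,0,0,0,0]
  ]
}}

```text
time_s: 8.38
eef_pos: [647.4, -33.3, 106.3]
eef_rot: [3.142, 0.0, -0.12]
contact_force: [0.7, 0.8, 0.3]
opening: 39.7
gripper_force: 0.0
```

Call:
{"name": "move_arm", "arguments": {
  "motion": [
    [4.0,0,0,-2,0],
    [4.0,0,0,-4,0],
    [4.0,0,0,-4,0],
    [4.0,0,0,-4,0],
    [6.0,0,0,-3,0],
    [6.0,0,0,0,0],
    [6.0,0,0,0,0]
  ]
}}

```text
time_s: 8.97
eef_pos: [648.2, -33.1, 278.5]
eef_rot: [-3.141, -0.004, -0.12]
contact_force: [1.0, -0.5, -1.0]
opening: 60.0
gripper_force: 0.0
```

```bash
python3 - <<'E'
from h import *
d=shot("wrist")
cv2.imwrite("pics/w4.png",cv2.cvtColor(d["pixels"],cv2.COLOR_RGB2BGR))
import pickle;pickle.dump(d,open("pics/w4.pkl","wb"));print(d["s"]["eef_pos"],d["s"]["eef_rot"])
E
```

```text
[648.19420605 -33.06438165 278.49740153] [-3.14133034 -0.00370916 -0.12018731]
```

View pics/w4.png

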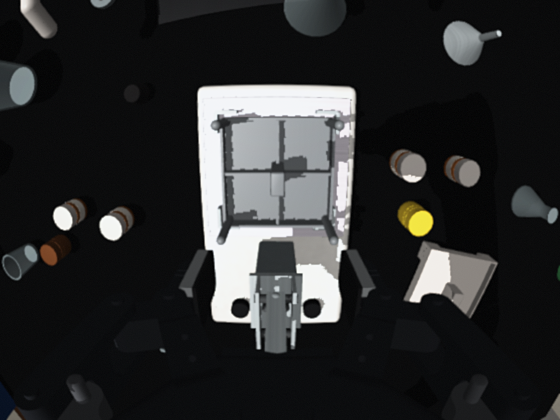

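```bash
cat > look.py <<'E'
from h import *
d=shot("top");p=d["pixels"];h=cv2.cvtColor(p,cv2.COLOR_RGB2HSV)
m=(h[...,2]>140)&(h[...,1]<70);m[:130]=0;m[290:]=0;m[:,:130]=0;m[:,450:]=0
for c in blobs(m,30):
    a=cv2.contourArea(c)
    if 90<a<170: print("top jar",cen(c).round(1),cast(d,cen(c),46)[0,:2].round(1))
    if 1500<a<3000: print("top cover",cast(d,cen(c),31)[0,:2].round(1),cv2.minAreaRect(c))
d=shot("wrist");p=d["pixels"];h=cv2.cvtColor(p,cv2.COLOR_RGB2HSV)
m=(h[...,2]>215)&(h[...,1]<70)
for c in blobs(m,60):
    a=cv2.contourArea(c)
    if a<2500: print("wrist",a,cen(c).round(1),cast(d,cen(c),46)[0,:2].round(1))
go(0,0,44,None,d["s"])
E
python3 look.py; python3 - <<'E'
from h import *
import pickle
d=pickle.load(open("pics/w4.pkl","rb"))
P=cast(d,[(216,126),(340,126),(336,238),(221,238)],123);print(P.round(1),P.mean(0))
P=cast(d,[(68,214),(114,225),(411,166),(465,171)],46);print(P.round(0))
E
```

```text
top cover [ 419.  -286.8] ((380.2394104003906, 248.9588165283203), (45.824317932128906, 47.99519729614258), 19.29004669189453)
top jar [223.5 186. ] [597.8 204. ]
top jar [197.1 178. ] [620.7 285.7]
top jar [388.8 133.6] [ 772.3 -300.7]
top jar [356.8 178.8] [ 629.5 -203.1]
wrist 1490.5 [320.1 290.3] [474.1 -73. ]
wrist 1102.0 [433.3 274.7] [ 469.8 -240.6]
wrist 438.5 [343.  184.1] [ 618.6 -111.4]
wrist 363.5 [108.7 226.5] [598.8 201.7]
wrist 281.0 [ 60.6 217.1] [620.9 283.1]
wrist 90.0 [346.  129.7] [ 683.4 -120.1]
wrist 69.5 [340.  247.6] [ 535.2 -103. ]
shift cm [-64.6    4.43  23.22] turn 0
[[710.4  15.3 123. ]
 [696.6 -99.2 123. ]
 [585.1 -87.1 123. ]
 [599.3  28.9 123. ]] [647.85060992 -35.55881328 123.        ]
[[ 626.  270.   46.]
 [ 602.  195.   46.]
 [ 634. -201.   46.]
 [ 620. -283.   46.]]
```

Call:
{"name": "move_arm", "arguments": {
  "motion": [
    [6,0,-3.8,0,0],
    [6,0,-3.8,0,0],
    [6,0,-3.8,0,0],
    [6,0,-3.8,0,0],
    [6,-1,-3.8,0,0],
    [6,-1,-3.8,0,0],
    [6,-2,0,3.5,0],
    [6,-2,0,3.5,0],
    [6,-1.8,0,3.5,0],
    [6,0,0,3.0,0]
  ]
}}

```text
time_s: 9.95
eef_pos: [592.9, 203.3, 138.0]
eef_rot: [3.14, 0.004, -0.117]
contact_force: [0.9, 1.5, -0.6]
opening: 60.2
gripper_force: 0.0
```

Call:
{"name": "move_arm", "arguments": {
  "motion": [
    [6,0,0,3.5,0],
    [6,0,0,3,0],
    [6,0,0,2,0],
    [6,0,0,1,0],
    [6,0,0,0.4,0],
    [6,0,0,0,0],
    [6,0,0,0,0]
  ]
}}

```text
time_s: 10.53
eef_pos: [597.8, 202.7, 43.4]
eef_rot: [-3.141, -0.001, -0.12]
contact_force: [0.7, 1.0, 1.4]
opening: 59.8
gripper_force: 0.0
```

```bash
python3 - <<'E'
from h import *
d=shot("wrist");cv2.imwrite("pics/w5.png",cv2.cvtColor(d["pixels"],cv2.COLOR_RGB2BGR))
print(d["s"]["eef_pos"],d["s"]["joints"])
go(598,203,44,-0.12)
E
```

```text
[597.80827535 202.70943625  43.41144988] [ 0.07795688  0.58935568 -0.63241239  1.6062077   0.3835745   1.07182349
 -2.35054606]
shift cm [-0.01 -0.02 -0.02] turn -0.0
```

View pics/w5.png

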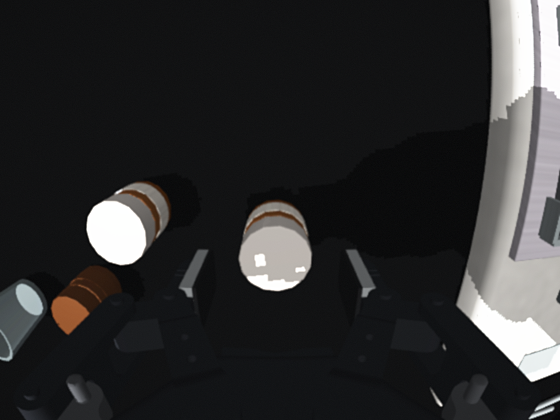

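Call:
{"name": "move_arm", "arguments": {
  "motion": [
    [3,0,0,0,0],
    [3,0,0,0,0],
    [3,0,0,0,0],
    [3,0,0,0,0],
    [3,0,0,0,0],
    [3,0,0,-2,0],
    [3,0,0,-4,0],
    [3,0,0,-4,0],
    [3,0,0,-4,0]
  ]
}}

```text
time_s: 11.33
eef_pos: [596.7, 202.3, 183.9]
eef_rot: [3.141, 0.001, -0.12]
contact_force: [1.0, -0.6, -0.3]
opening: 30.1
gripper_force: 0.0
```

Call:
{"name": "move_arm", "arguments": {
  "motion": [
    [3,1.83,3.29,0,0],
    [3,1.83,3.29,0,0],
    [3,1.83,3.29,0,0],
    [3,1.83,3.29,0,0],
    [3,1.83,3.29,0,0],
    [3,1.83,3.29,0,0],
    [3,0,0,0,0],
    [3,0,0,0,0],
    [3,0,0,0,0]
  ]
}}

```text
time_s: 12.08
eef_pos: [682.4, -6.1, 182.3]
eef_rot: [-3.141, 0.0, -0.12]
contact_force: [0.2, 0.6, 0.4]
opening: 30.2
gripper_force: 0.0
```

```bash
python3 - <<'E'
from h import *
d=shot("wrist");cv2.imwrite("pics/w6.png",cv2.cvtColor(d["pixels"],cv2.COLOR_RGB2BGR))
print(d["s"]["eef_pos"],d["s"]["opening"])
go(683.2,-6.4,97,-0.12)
E
```

```text
[682.39380367  -6.09513502 182.25955747] 30.242895305589204
shift cm [0.11 0.12 8.54] turn 0.001
```

View pics/w6.png

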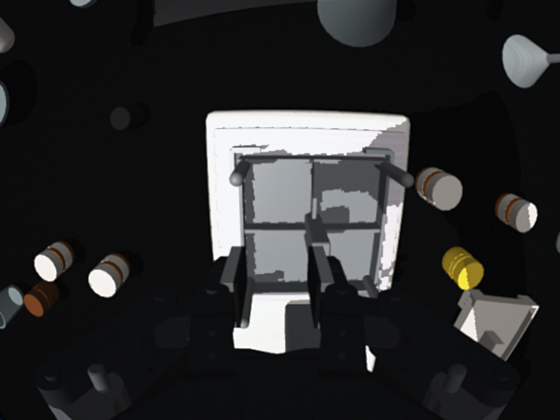

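The gripper came up empty (opening 30, force 0). The jar still stands at (108,275), so I'll re-measure.

```bash
python3 look.py
```

```text
top cover [ 417.9 -283. ] ((380.90484619140625, 249.54388427734375), (48.003658294677734, 46.71961212158203), 20.224857330322266)
top jar [223.5 186. ] [597.8 204. ]
top jar [197.1 178.1] [620.4 285.7]
top jar [385.4 183.5] [ 616.9 -290.6]
top jar [389.  133.6] [ 772.3 -301.1]
wrist 2228.5 [265.9 323.9] [533.9  23.7]
wrist 681.0 [391.7 235.4] [ 622.1 -112.3]
wrist 479.0 [102.5 282.3] [598.9 201.6]
wrist 357.0 [ 45.5 266.9] [621.1 282.9]
wrist 207.5 [469.7 326.5] [ 475.7 -228.9]
wrist 122.0 [532.1 214.2] [ 619.4 -299.6]
wrist 85.5 [369.8 360. ] [456.2 -93.1]
wrist 65.5 [385.2 282.8] [ 568.3 -106.6]
shift cm [-67.81   7.55  13.86] turn 0
```

Call:
{"name": "move_arm", "arguments": {
  "motion": [
    [6,-1.82,-3.29,0,0],
    [6,-1.82,-3.29,0,0],
    [6,-1.82,-3.29,0,0],
    [6,-1.81,-3.29,0,0],
    [6,-1.81,-3.29,0,0],
    [6,-1.81,-3.3,0,0],
    [6,0,0,3.5,0],
    [6,0,0,3.5,0],
    [6,0,0,3.5,0],
    [6,0,0,2,0]
  ]
}}

```text
time_s: 13.07
eef_pos: [595.9, 202.9, 53.9]
eef_rot: [3.14, 0.003, -0.118]
contact_force: [-0.0, -1.0, -0.7]
opening: 60.2
gripper_force: 0.0
```

Call:
{"name": "move_arm", "arguments": {
  "motion": [
    [6,0,0,1.2,0],
    [6,0,0,0.5,0],
    [6,0,0,0,0],
    [2,0,0,0,0],
    [2,0,0,0,0],
    [2,0,0,0,0],
    [2,0,0,0,0],
    [2,0,0,0,0],
    [2,0,0,0,0],
    [2,0,0,0,0]
  ]
}}

```text
time_s: 13.9
eef_pos: [600.0, 202.5, 43.4]
eef_rot: [-3.141, -0.004, -0.121]
contact_force: [-1.6, -2.1, 11.8]
opening: 20.4
gripper_force: 5.6
```

```bash
python3 - <<'E'
from h import *
d=shot("wrist");p=d["pixels"][140:380,100:460]
e=shot("side")["pixels"][130:230,200:340]
o=np.vstack([cv2.resize(p,(560,373)),cv2.resize(e,(560,220))[:220]])
cv2.imwrite("pics/w7.png",cv2.cvtColor(o,cv2.COLOR_RGB2BGR))
E
```

```text
(no output)
```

View pics/w7.png

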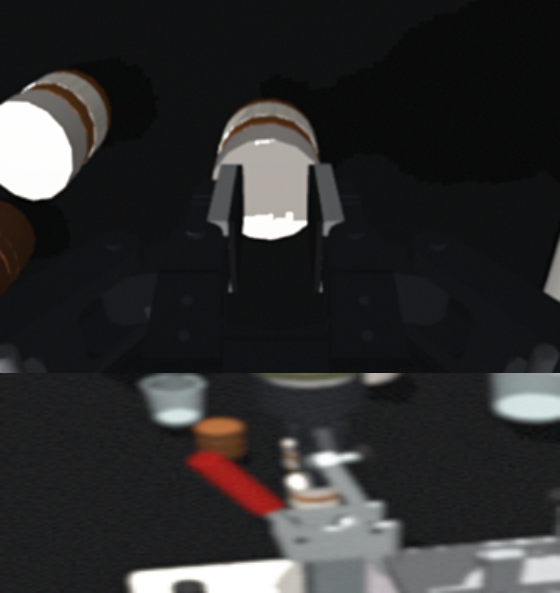

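The view shows the fingertips resting on the cap (pads at crop columns 225 and 325 covering its edges). So the tips reach less far than stated, and I must grip lower.

Call:
{"name": "move_arm", "arguments": {
  "motion": [
    [6,0,0,-1,0],
    [6,0,0,0,0],
    [6,0,0,0,0],
    [6,0,0,0,0],
    [6,0,0,1,0],
    [6,0,0,0.5,0],
    [6,0,0,0.5,0],
    [6,0,0,0,0],
    [6,0,0,0,0]
  ]
}}

```text
time_s: 14.75
eef_pos: [597.7, 202.3, 29.6]
eef_rot: [3.141, 0.001, -0.12]
contact_force: [-0.2, -0.7, -0.1]
opening: 59.7
gripper_force: 0.0
```

Call:
{"name": "move_arm", "arguments": {
  "motion": [
    [2,0,0,0,0],
    [2,0,0,0,0],
    [2,0,0,0,0],
    [2,0,0,0,0],
    [2,0,0,0,0],
    [2,0,0,0,0]
  ]
}}

```text
time_s: 15.25
eef_pos: [598.6, 202.6, 31.0]
eef_rot: [-3.141, -0.001, -0.12]
contact_force: [-0.5, -0.1, 4.7]
opening: 33.1
gripper_force: 59.7
```

Call:
{"name": "move_arm", "arguments": {
  "motion": [
    [2,0,0,-1.4,0],
    [2,0,0,-4,0],
    [2,0,0,-4,0],
    [2,0,0,-4,0],
    [2,0,0,-2,0],
    [2,0,0,0,0]
  ]
}}

```text
time_s: 15.75
eef_pos: [600.1, 203.5, 190.9]
eef_rot: [-3.138, -0.007, -0.12]
contact_force: [0.2, -0.3, -0.7]
opening: 33.0
gripper_force: 60.0
```

Call:
{"name": "move_arm", "arguments": {
  "motion": [
    [2,1.82,3.29,0,0],
    [2,1.82,3.29,0,0],
    [2,1.82,3.29,0,0],
    [2,1.82,3.29,0,0],
    [2,1.82,3.29,0,0],
    [2,1.81,3.29,0,0],
    [2,0,0,0,0],
    [2,0,0,0,0],
    [2,0,0,0,0]
  ]
}}

```text
time_s: 16.5
eef_pos: [682.2, -6.1, 183.9]
eef_rot: [-3.141, 0.001, -0.12]
contact_force: [-0.4, 0.0, -0.8]
opening: 33.2
gripper_force: 60.0
```

```bash
python3 - <<'E'
from h import *
d=shot("wrist");cv2.imwrite("pics/w8.png",cv2.cvtColor(d["pixels"],cv2.COLOR_RGB2BGR))
print(d["s"]["eef_pos"],d["s"]["opening"],d["s"]["gripper_force"])
go(683.2,-6.4,84,-0.12)
E
```

```text
[682.24242984  -6.07686894 183.94122953] 33.223925279543295 60.0236177444458
shift cm [ 0.12  0.13 10.02] turn 0.002
```

Call:
{"name": "move_arm", "arguments": {
  "motion": [
    [2,0.1,0.1,0,0],
    [2,0,0,3,0],
    [2,0,0,3,0],
    [2,0,0,2,0],
    [2,0,0,1,0],
    [2,0,0,0.6,0],
    [2,0,0,0.4,0],
    [2,0,0,0,0],
    [2,0,0,0,0]
  ]
}}

```text
time_s: 17.3
eef_pos: [684.4, -7.5, 85.7]
eef_rot: [-3.141, -0.002, -0.12]
contact_force: [-0.2, 0.2, -0.3]
opening: 33.5
gripper_force: 60.0
```

Call:
{"name": "move_arm", "arguments": {
  "motion": [
    [2,0,0,0.1,0],
    [2,0,0,0.1,0],
    [2,0,0,0,0],
    [2,0,0,0,0]
  ]
}}

```text
time_s: 17.63
eef_pos: [684.6, -7.7, 84.1]
eef_rot: [-3.141, -0.002, -0.12]
contact_force: [-0.6, 0.2, 4.5]
opening: 33.5
gripper_force: 60.7
```

Call:
{"name": "move_arm", "arguments": {
  "motion": [
    [4.4,0,0,0,0],
    [4.4,0,0,0,0],
    [4.4,0,0,0,0],
    [4.4,0,0,-2,0],
    [4.4,0,0,-4,0],
    [6,0,0,-4,0],
    [6,-1.23,-3.52,0,0],
    [6,-1.23,-3.52,0,0],
    [6,-1.23,-3.52,0,0],
    [6,-1.23,-3.52,0,0]
  ]
}}

```text
time_s: 18.47
eef_pos: [651.2, 139.2, 182.7]
eef_rot: [-3.142, -0.0, -0.121]
contact_force: [-0.4, 0.2, 0.3]
opening: 60.3
gripper_force: 0.0
```

Call:
{"name": "move_arm", "arguments": {
  "motion": [
    [6,-1.23,-3.52,0,0],
    [6,-1.23,-3.52,0,0],
    [6,-1.24,-3.53,0,0],
    [6,-1.24,-3.54,0,0],
    [6,0,0,3,0],
    [6,0,0,3,0],
    [6,0,0,2.5,0],
    [6,0,0,0,0],
    [6,0,0,0,0],
    [6,0,0,0,0]
  ]
}}

```text
time_s: 19.3
eef_pos: [620.4, 284.3, 99.2]
eef_rot: [-3.14, -0.002, -0.121]
contact_force: [-0.3, 1.3, 0.5]
opening: 59.6
gripper_force: 0.0
```

```bash
cat > look2.py <<'E'
from h import *
import sys
d=shot("wrist");p=d["pixels"];h=cv2.cvtColor(p,cv2.COLOR_RGB2HSV)
# cap tops: unsaturated and brighter than the dark bench; take the cap nearest the gripper axis
m=(h[...,2]>int(sys.argv[1]) if len(sys.argv)>1 else (h[...,2]>130))&(h[...,1]<60)
for c in blobs(m,150)[:8]:
    r=cv2.minAreaRect(c);print("wrist",cv2.contourArea(c),cen(c).round(1),cast(d,cen(c),46)[0,:2].round(1),[round(float(x)) for x in r[1]])
print(d["s"]["eef_pos"])
E
python3 look2.py; python3 look.py | grep top
```

```text
wrist 15320.0 [532.6 213.7] [597.5  73.4] [333, 79]
wrist 3983.5 [ 26.4 112.6] [725.4 460.2] [81, 59]
wrist 2862.0 [275.4 214.3] [624.9 283.7] [56, 66]
wrist 763.0 [125.7 290. ] [576.  407.4] [32, 71]
wrist 743.5 [ 10.8 290.2] [575.2 549.6] [29, 63]
wrist 414.5 [361.1 272.5] [573.6 228.5] [49, 15]
wrist 413.0 [192.3 272.6] [588. 348.] [15, 50]
wrist 225.5 [545.8 379.3] [347.5 -41.2] [11, 30]
[620.37229001 284.30471028  99.24972798]
top cover [ 417.6 -282.7] ((381.1185302734375, 248.89175415039062), (48.390377044677734, 46.380096435546875), 21.037511825561523)
top jar [384.4 183.9] [ 615.5 -287.6]
top jar [346.7 169.1] [ 658.6 -171.8]
top jar [388.9 133.6] [ 772.3 -300.9]
```

Call:
{"name": "move_arm", "arguments": {
  "motion": [
    [6,0,0,2.5,0],
    [6,0,0,2.5,0],
    [6,0,0,1.4,0],
    [6,0,0,0.5,0],
    [6,0,0,0,0],
    [6,0,0,0,0]
  ]
}}

```text
time_s: 19.95
eef_pos: [620.2, 284.3, 29.7]
eef_rot: [-3.141, -0.001, -0.12]
contact_force: [0.2, -0.8, 0.8]
opening: 60.2
gripper_force: 0.0
```

Call:
{"name": "move_arm", "arguments": {
  "motion": [
    [2,0,0,0,0],
    [2,0,0,0,0],
    [2,0,0,0,0],
    [2,0,0,0,0],
    [2,0,0,0,0],
    [2,0,0,0,0],
    [2,0,0,0,0]
  ]
}}

```text
time_s: 20.53
eef_pos: [620.5, 284.4, 30.3]
eef_rot: [-3.14, -0.002, -0.12]
contact_force: [-1.6, -1.0, 5.2]
opening: 33.3
gripper_force: 59.2
```

Call:
{"name": "move_arm", "arguments": {
  "motion": [
    [2,0,0,-1.4,0],
    [2,0,0,-4,0],
    [2,0,0,-4,0],
    [2,1.3,0,-3.5,0],
    [2,1.3,0,-2.5,0],
    [2,1.2,0,0,0],
    [2,0,3.5,0,0],
    [2,0,3.5,0,0],
    [2,0,3.5,0,0],
    [2,0,3.5,0,0]
  ]
}}

```text
time_s: 21.37
eef_pos: [640.2, 139.1, 183.7]
eef_rot: [-3.141, -0.001, -0.12]
contact_force: [0.8, -0.7, -0.0]
opening: 33.4
gripper_force: 60.0
```

Call:
{"name": "move_arm", "arguments": {
  "motion": [
    [2,0,3.5,0,0],
    [2,0,3.5,0,0],
    [2,0,3.5,0,0],
    [2,0,3.6,0,0],
    [2,0,0,0,0],
    [2,0,0,0,0],
    [2,0,0,0,0],
    [2,0,0,0,0]
  ]
}}

```text
time_s: 22.03
eef_pos: [623.7, 2.2, 183.2]
eef_rot: [-3.141, -0.001, -0.118]
contact_force: [0.6, 0.2, -0.2]
opening: 33.2
gripper_force: 60.1
```

```bash
python3 - <<'E'
from h import *
s=get_state();print(s["eef_pos"],s["gripper_force"],s["contact_force"]);go(624.6,0.5,85,-0.12)
E
```

```text
[623.71138235   2.16426522 183.20477396] 60.08199691772461 [ 0.61937098  0.19809867 -0.24100646]
shift cm [0.1  0.16 9.82] turn 0.002
```

Call:
{"name": "move_arm", "arguments": {
  "motion": [
    [2,0.1,0.15,0,0],
    [2,0,0,3,0],
    [2,0,0,3,0],
    [2,0,0,2,0],
    [2,0,0,1,0],
    [2,0,0,0.6,0],
    [2,0,0,0.3,0],
    [2,0,0,0,0],
    [2,0,0,0,0],
    [2,0,0,0,0]
  ]
}}

```text
time_s: 22.87
eef_pos: [625.2, -1.2, 84.7]
eef_rot: [-3.141, -0.002, -0.12]
contact_force: [0.4, 0.7, -1.0]
opening: 33.3
gripper_force: 60.2
```

Call:
{"name": "move_arm", "arguments": {
  "motion": [
    [2,0,0,0.15,0],
    [2,0,0,0,0],
    [2,0,0,0,0]
  ]
}}

```text
time_s: 23.12
eef_pos: [625.3, -1.2, 83.2]
eef_rot: [-3.142, -0.002, -0.12]
contact_force: [-0.7, 0.2, 5.8]
opening: 33.3
gripper_force: 60.7
```

Call:
{"name": "move_arm", "arguments": {
  "motion": [
    [4.4,0,0,0,0],
    [4.4,0,0,0,0],
    [4.4,0,0,0,0],
    [4.4,0,0,-2,0],
    [4.4,0,0,-4,0],
    [6,0,0,-4,0],
    [6,0,0,-4,0],
    [6,0,0,0,0],
    [6,0,0,0,0],
    [6,0,0,0,0]
  ]
}}

```text
time_s: 23.95
eef_pos: [624.2, -1.4, 221.4]
eef_rot: [3.141, 0.0, -0.12]
contact_force: [0.6, -0.7, -1.3]
opening: 59.9
gripper_force: 0.0
```

```bash
python3 look.py; python3 - <<'E'
from h import *
go(658.6,-172,None,-0.12)
E
```

```text
top cover [ 416.  -279.4] ((380.8316955566406, 249.3168487548828), (47.70337677001953, 46.99138641357422), 20.85445785522461)
top jar [389.1 133.6] [ 772.4 -301.6]
top jar [385.3 183.7] [ 616.3 -290.4]
wrist 1407.0 [274.8 120.6] [681.8  -7.8]
wrist 1218.5 [275.  190.7] [611.4   0.7]
wrist 481.0 [460.6 294. ] [ 443.1 -226.4]
wrist 233.5 [384.3 114.4] [ 677.9 -118.4]
wrist 151.0 [375.5 252. ] [ 527.4 -102.9]
wrist 136.0 [379.6 192.3] [ 596.9 -108.7]
wrist 66.5 [378.4 216.6] [ 569.7 -106.6]
shift cm [-61.92   7.33  17.77] turn 0
shift cm [ 5.500e+00  1.651e+01 -1.000e-02] turn -0.0
```

Call:
{"name": "move_arm", "arguments": {
  "motion": [
    [6,1.1,3.3,0,0],
    [6,1.1,3.3,0,0],
    [6,1.1,3.3,0,0],
    [6,1.1,3.3,0,0],
    [6,1.1,3.3,0,0],
    [6,0,0,3,0],
    [6,0,0,3,0],
    [6,0,0,0,0],
    [6,0,0,0,0],
    [6,0,0,0,0]
  ]
}}

```text
time_s: 24.88
eef_pos: [659.7, -171.0, 163.0]
eef_rot: [-3.141, -0.001, -0.119]
contact_force: [-0.8, 0.3, 0.2]
opening: 60.0
gripper_force: 0.0
```

```bash
python3 look2.py 90;python3 look.py | grep top; python3 - <<'E'
from h import *
d=shot("wrist");cv2.imwrite("pics/w9.png",cv2.cvtColor(d["pixels"],cv2.COLOR_RGB2BGR))
E
```

```text
wrist 13842.0 [171.6 181.9] [681.7 -83.7] [247, 183]
wrist 8895.5 [123.6 226.6] [646.2 -25.8] [151, 136]
wrist 2977.5 [409.5  30.1] [ 789.1 -299.5] [78, 61]
wrist 1640.0 [279.  191.3] [ 662.  -174.2] [49, 43]
wrist 1314.5 [405.7 221.4] [ 620.6 -285.5] [50, 39]
wrist 1142.0 [404.4 374.6] [ 414.8 -300.1] [49, 38]
wrist 635.0 [501.9 254.2] [ 564.9 -407. ] [39, 27]
wrist 539.0 [160.2 370.7] [460.3  -7.8] [22, 40]
[ 659.6648873  -171.01739755  162.9920708 ]
top jar [346.4 169.3] [ 658.2 -171. ]
```

View pics/w9.png

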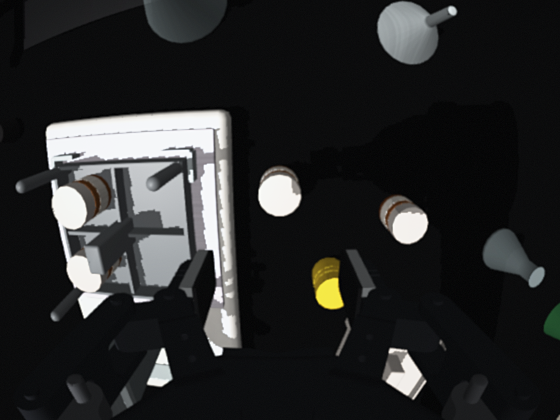

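Jar 3, knocked aside, stands upright at (280,192), close to the shaker. Both placed jars stand in the rack. I'll turn the gripper so its fingers clear the shaker wall.

Call:
{"name": "move_arm", "arguments": {
  "motion": [
    [6,-0.1,0.15,0,-0.12],
    [6,0,0,0,-0.12],
    [6,0,0,0,-0.12],
    [6,0,0,0,-0.12],
    [6,0,0,0,-0.12],
    [6,0,0,0,-0.12],
    [6,0,0,0,-0.12],
    [6,0,0,0,-0.12],
    [6,0,0,0,-0.12],
    [6,0,0,0,-0.12]
  ]
}}

```text
time_s: 25.92
eef_pos: [658.4, -173.1, 163.0]
eef_rot: [3.14, 0.0, 1.086]
contact_force: [-0.4, -0.8, -1.2]
opening: 59.8
gripper_force: 0.0
```

Call:
{"name": "move_arm", "arguments": {
  "motion": [
    [6,0,0,3,0],
    [6,0,0,3,0],
    [6,0,0,3,0],
    [6,0,0,2,0],
    [6,0,0,1.4,0],
    [6,0,0,0.9,0],
    [6,0,0,0,0],
    [6,0,0,0,0]
  ]
}}

```text
time_s: 26.58
eef_pos: [658.7, -173.1, 30.0]
eef_rot: [3.14, -0.0, 1.08]
contact_force: [0.6, -0.0, 0.2]
opening: 60.1
gripper_force: 0.0
```

```bash
python3 look2.py 90
```

```text
wrist 58639.0 [187.4 116.6] [659.2 -94.2] [207, 428]
wrist 5337.5 [279.  262.4] [ 661.5 -168.3] [95, 78]
wrist 3998.5 [519.9 305.7] [ 775.3 -273.6] [85, 75]
wrist 714.0 [12.4 45.6] [596.1  -8.4] [26, 57]
wrist 586.0 [126.8 397.4] [ 520.1 -216.5] [23, 40]
wrist 424.5 [361.1 272.2] [ 692.4 -191.5] [49, 14]
wrist 385.0 [193.1 270.9] [ 624.1 -154.1] [13, 49]
wrist 261.5 [  4.5 183.6] [549.6 -64.5] [13, 40]
[ 658.74987247 -173.07384965   29.9953882 ]
```

Call:
{"name": "move_arm", "arguments": {
  "motion": [
    [2,0,0,0,0],
    [2,0,0,0,0],
    [2,0,0,0,0],
    [2,0,0,0,0],
    [2,0,0,0,0],
    [2,0,0,0,0],
    [2,0,0,0,0]
  ]
}}

```text
time_s: 27.22
eef_pos: [659.0, -173.1, 30.6]
eef_rot: [3.139, -0.0, 1.08]
contact_force: [-1.0, 0.3, 5.4]
opening: 33.4
gripper_force: 59.1
```

Call:
{"name": "move_arm", "arguments": {
  "motion": [
    [2,0,0,-1.4,0],
    [2,0,0,-4,0],
    [2,0,0,-4,0],
    [2,0,0,-4,0],
    [2,0,0,-2,0],
    [2,0,0,0,0.12],
    [2,0,0,0,0.12],
    [2,0,0,0,0.12],
    [2,0,0,0,0.12],
    [2,0,0,0,0.12]
  ]
}}

```text
time_s: 28.05
eef_pos: [658.1, -172.8, 184.3]
eef_rot: [3.141, -0.001, 0.474]
contact_force: [0.2, 0.8, -0.5]
opening: 33.5
gripper_force: 60.0
```

Call:
{"name": "move_arm", "arguments": {
  "motion": [
    [2,0,0,0,0.12],
    [2,0,0,0,0.12],
    [2,0,0,0,0.12],
    [2,0,0,0,0.12],
    [2,0,0,0,0.12],
    [2,0,0,0,0],
    [2,0,0,0,0]
  ]
}}

```text
time_s: 28.63
eef_pos: [658.2, -172.8, 183.9]
eef_rot: [3.141, -0.001, -0.116]
contact_force: [0.4, 0.4, -0.5]
opening: 33.6
gripper_force: 60.0
```

```bash
python3 - <<'E'
from h import *
s=get_state();print(s["eef_pos"],s["gripper_force"],s["contact_force"],s["opening"]);go(675.7,-70,85,-0.12)
E
```

```text
[ 658.19776646 -172.77535027  183.94617805] 59.99196231365204 [ 0.36499525  0.36834695 -0.53444637] 33.620266289097586
shift cm [  0.54 -10.41   9.89] turn 0.004
```

Call:
{"name": "move_arm", "arguments": {
  "motion": [
    [2,0.14,-2.6,0,0],
    [2,0.14,-2.6,0,0],
    [2,0.13,-2.6,0,0],
    [2,0.13,-2.6,0,0],
    [2,0,0,0,0],
    [2,0,0,3,0],
    [2,0,0,3,0],
    [2,0,0,2,0],
    [2,0,0,1,0],
    [2,0,0,0,0]
  ]
}}

```text
time_s: 29.47
eef_pos: [674.6, -70.6, 90.7]
eef_rot: [-3.142, 0.004, -0.118]
contact_force: [-0.7, -0.6, -1.0]
opening: 33.3
gripper_force: 60.0
```

Call:
{"name": "move_arm", "arguments": {
  "motion": [
    [2,0,0,0.7,0],
    [2,0,0,0.4,0],
    [2,0,0,0,0],
    [2,0,0,0,0]
  ]
}}

```text
time_s: 29.8
eef_pos: [677.1, -70.5, 83.7]
eef_rot: [-3.142, -0.003, -0.12]
contact_force: [1.4, -0.7, 4.1]
opening: 33.3
gripper_force: 60.3
```

Call:
{"name": "move_arm", "arguments": {
  "motion": [
    [4.4,0,0,0,0],
    [4.4,0,0,0,0],
    [4.4,0,0,0,0],
    [4.4,0,0,-2,0],
    [4.4,0,0,-4,0],
    [6,0,0,-4,0],
    [6,-0.49,3.2,0,0],
    [6,-0.49,3.2,0,0],
    [6,-0.49,3.2,0,0],
    [6,-0.49,3.2,0,0]
  ]
}}

```text
time_s: 30.63
eef_pos: [640.6, -196.5, 182.2]
eef_rot: [3.141, -0.0, -0.12]
contact_force: [0.5, 0.3, -0.5]
opening: 59.9
gripper_force: 0.0
```

Call:
{"name": "move_arm", "arguments": {
  "motion": [
    [6,-0.49,3.2,0,0],
    [6,-0.49,3.2,0,0],
    [6,-0.5,3.17,0,0],
    [6,0,0,3,0],
    [6,0,0,3,0],
    [6,0,0,2.5,0],
    [6,0,0,0,0],
    [6,0,0,0,0],
    [6,0,0,0,0]
  ]
}}

```text
time_s: 31.38
eef_pos: [615.9, -288.4, 98.8]
eef_rot: [3.141, -0.002, -0.12]
contact_force: [-0.0, -0.8, 1.4]
opening: 59.9
gripper_force: 0.0
```

```bash
python3 look2.py 90;python3 look.py | grep top
```

```text
wrist 15697.0 [ 52.2 213.4] [ 640.4 -117.8] [292, 91]
wrist 3628.5 [461.2 267.8] [ 557.9 -427.8] [96, 57]
wrist 2902.5 [278.7 213.6] [ 620.8 -291.3] [66, 56]
wrist 2600.5 [ 10.7 256.2] [606.9 -46.6] [34, 167]
wrist 1554.0 [272.3 340.2] [ 516.3 -273.8] [107, 29]
wrist 757.5 [31.7  8.8] [ 800.4 -127.4] [21, 54]
wrist 481.0 [192.3 272.5] [ 583.9 -225.1] [15, 50]
wrist 480.5 [361.1 272.5] [ 569.4 -344.3] [50, 16]
[ 615.89479939 -288.42762514   98.79817934]
top jar [388.9 133.6] [ 772.3 -300.8]
```

Call:
{"name": "move_arm", "arguments": {
  "motion": [
    [6,0,0.2,2.5,0],
    [6,0,0,2.5,0],
    [6,0,0,1.4,0],
    [6,0,0,0.5,0],
    [6,0,0,0,0],
    [2,0,0,0,0],
    [2,0,0,0,0],
    [2,0,0,0,0],
    [2,0,0,0,0],
    [2,0,0,0,0]
  ]
}}

```text
time_s: 32.37
eef_pos: [615.9, -290.7, 30.0]
eef_rot: [3.141, -0.003, -0.12]
contact_force: [-1.4, 1.0, 6.6]
opening: 33.6
gripper_force: 59.5
```

Call:
{"name": "move_arm", "arguments": {
  "motion": [
    [2,0,0,0,0],
    [2,0,0,0,0],
    [2,0,0,-1.4,0],
    [2,0,0,-4,0],
    [2,0,0,-4,0],
    [2,0,0,-4,0],
    [2,0,0,-2,0],
    [2,0,0,0,0],
    [2,0,0,0,0]
  ]
}}

```text
time_s: 33.12
eef_pos: [615.4, -290.6, 184.5]
eef_rot: [3.14, -0.003, -0.12]
contact_force: [-0.1, 0.4, -1.3]
opening: 33.1
gripper_force: 60.0
```

```bash
python3 - <<'E'
from h import *
s=get_state();print(s["eef_pos"],s["gripper_force"],s["contact_force"],s["opening"]);go(617.1,-63,85,-0.12)
E
```

```text
[ 615.41561054 -290.5590728   184.54173202] 59.971588253974915 [-0.08487168  0.40889524 -1.25029968] 33.109483549849045
shift cm [ -2.6  -22.62   9.92] turn -0.0
```

Call:
{"name": "move_arm", "arguments": {
  "motion": [
    [2,-0.37,-3.23,0,0],
    [2,-0.37,-3.23,0,0],
    [2,-0.37,-3.23,0,0],
    [2,-0.37,-3.23,0,0],
    [2,-0.37,-3.23,0,0],
    [2,-0.37,-3.23,0,0],
    [2,-0.37,-3.23,0,0],
    [2,0,0,0,0],
    [2,0,0,0,0],
    [2,0,0,0,0]
  ]
}}

```text
time_s: 33.95
eef_pos: [615.5, -63.3, 181.0]
eef_rot: [3.141, 0.002, -0.12]
contact_force: [-0.7, -1.7, -1.4]
opening: 33.2
gripper_force: 60.0
```

Call:
{"name": "move_arm", "arguments": {
  "motion": [
    [2,0,0,3,0],
    [2,0,0,3,0],
    [2,0,0,2,0],
    [2,0,0,1,0],
    [2,0,0,0.7,0],
    [2,0,0,0.3,0],
    [2,0,0,0,0],
    [2,0,0,0,0],
    [2,0,0,0,0]
  ]
}}

```text
time_s: 34.7
eef_pos: [616.9, -63.6, 83.1]
eef_rot: [3.141, -0.002, -0.121]
contact_force: [-0.8, -1.3, 3.7]
opening: 33.4
gripper_force: 60.3
```

Call:
{"name": "move_arm", "arguments": {
  "motion": [
    [4.4,0,0,0,0],
    [4.4,0,0,0,0],
    [4.4,0,0,0,0],
    [4.4,0,0,-2,0],
    [4.4,0,0,-4,0],
    [6,0,0,-4,0],
    [6,0.5,0,-4,0],
    [6,1,-1,-4,0],
    [6,1.2,-2,-1.5,0],
    [6,0,0,0,0]
  ]
}}

```text
time_s: 35.53
eef_pos: [649.0, -32.1, 281.1]
eef_rot: [-3.139, -0.007, -0.117]
contact_force: [0.1, 1.2, 0.2]
opening: 59.8
gripper_force: 0.0
```

Call:
{"name": "move_arm", "arguments": {
  "motion": [
    [6,0,0,0,0],
    [6,0,0,0,0],
    [6,0,0,0,0]
  ]
}}

```text
time_s: 35.78
eef_pos: [645.7, -37.3, 274.9]
eef_rot: [3.141, 0.002, -0.121]
contact_force: [0.3, -0.3, -0.5]
opening: 60.0
gripper_force: 0.0
```

```bash
python3 - <<'E'
from h import *
import pickle
d=shot("wrist");pickle.dump(d,open("pics/w10.pkl","wb"));print(d["s"]["eef_pos"],d["s"]["eef_rot"])
p=d["pixels"];h=cv2.cvtColor(p,cv2.COLOR_RGB2HSV)
z=53+46
for c in blobs((h[...,2]>190)&(h[...,1]<60),100): print(cv2.contourArea(c),cen(c).round(1),cast(d,cen(c),z)[0,:2].round(1))
cv2.imwrite("pics/w10.png",cv2.cvtColor(p[70:290,160:400].repeat(2,0).repeat(2,1),cv2.COLOR_RGB2BGR))
# top view of cover: outline
d=shot("top");pickle.dump(d,open("pics/top10.pkl","wb"));p=d["pixels"];h=cv2.cvtColor(p,cv2.COLOR_RGB2HSV)
m=(h[...,2]>140)&(h[...,1]<70);m[:205]=0;m[290:]=0;m[:,:335]=0;m[:,425:]=0
c=blobs(m,300)[0];r=cv2.minAreaRect(c);P=cast(d,cv2.boxPoints(r),31);print(r,P.round(1),P.mean(0))
E
```

```text
[645.6530854  -37.32432695 274.8877064 ] [ 3.14081955e+00  1.97156876e-03 -1.21027565e-01]
10495.5 [244.1 177.2] [650.9  -5.8]
2091.0 [315.4 293.3] [504.2 -66.8]
1239.5 [431.7 274.4] [ 504.6 -214. ]
959.0 [242.  144.2] [684.4  -8.5]
852.5 [304.3 201.5] [617.7 -63.8]
837.5 [304.6 143.7] [677.3 -70.3]
836.5 [243.9 201.2] [625.6  -1.9]
564.5 [340.7 183.3] [ 632.6 -103.2]
150.5 [342.9 128. ] [ 689.1 -110.2]
128.5 [337.3 249.9] [557.6 -95.1]
((353.0, 247.0), (84.0, 36.0), 90.0) [[ 548.7 -139.3   31. ]
 [ 551.3 -250.1   31. ]
 [ 295.7 -251.8   31. ]
 [ 293.1 -142.7   31. ]] [ 422.19078202 -195.98350626   31.        ]
```

View pics/w10.png

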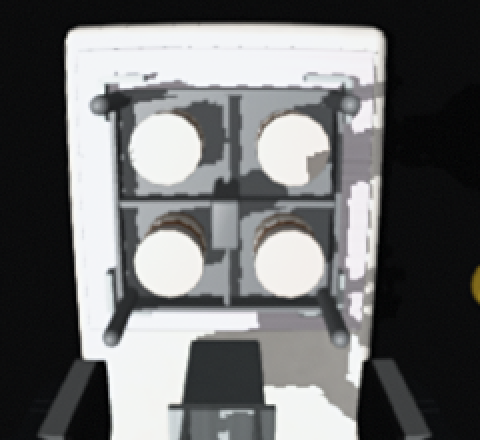

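The picture shows all four jars standing upright in their compartments, caps at crop (165,147), (293,148), (169,263) and (288,264), with the rack square in its brackets. Next is the cover.

Call:
{"name": "move_arm", "arguments": {
  "motion": [
    [6,0,3.85,0,0],
    [6,0,3.85,0,0],
    [6,0,3.85,0,0],
    [6,0,3.85,0,0],
    [6,0,3.85,0,0],
    [6,0,3.85,0,0],
    [6,0,3.85,0,0],
    [6,-3.8,0,0,0],
    [6,-3.8,0,0,0],
    [6,-3.8,0,0,0]
  ]
}}

```text
time_s: 36.72
eef_pos: [498.8, -291.0, 274.1]
eef_rot: [-3.139, 0.002, -0.122]
contact_force: [-0.2, 0.3, 0.9]
opening: 60.1
gripper_force: 0.0
```

Call:
{"name": "move_arm", "arguments": {
  "motion": [
    [6,-3.8,0,0,0],
    [6,-3.8,0,0,0],
    [6,0,0,2.5,0.12],
    [6,0,0,2.5,0.12],
    [6,0,0,0,0],
    [6,0,0,0,0],
    [6,0,0,0,0]
  ]
}}

```text
time_s: 37.3
eef_pos: [425.8, -281.3, 227.2]
eef_rot: [-3.141, -0.001, -0.356]
contact_force: [0.7, -0.7, 0.5]
opening: 59.7
gripper_force: 0.0
```

```bash
python3 - <<'E'
from h import *
import pickle
d=pickle.load(open("pics/w10.pkl","rb"))
P=cast(d,[(209.3,121.8),(334.8,121.3),(330.3,238.8),(217.3,239.3)],123);print("rack",P.mean(0).round(1),[round(float(np.arctan2(*(v[:2][::-1]))),3) for v in (P[0]-P[3],P[1]-P[2])],[round(float(np.arctan2(v[0],-v[1])),3) for v in ((P[1]-P[0]),(P[2]-P[3]))])
d=shot("wrist","w11");pickle.dump(d,open("pics/w11.pkl","wb"));s=d["s"];print(s["eef_pos"],s["eef_rot"],s["joints"].round(2))
p=d["pixels"];h=cv2.cvtColor(p,cv2.COLOR_RGB2HSV)
for t in (60,120,180):
  for c in blobs((h[...,2]>t)&(h[...,1]<70),700):
    q=cv2.approxPolyDP(cv2.convexHull(c),12,True)[:,0].astype(float);print(t,cv2.contourArea(c),cen(c).round(0),q.tolist(),cast(d,q,31).round(0)[:,:2].tolist() if len(q)<6 else "")
E
```

```text
rack [647.4 -35.  123. ] [-0.104, -0.116] [-0.12, -0.116]
[ 425.83963795 -281.33710456  227.19822994] [-3.14145632e+00 -6.79538890e-04 -3.55955969e-01] [ 1.    0.12 -0.54  1.74  0.06  1.3  -1.48]
60 20930.0 [ 68. 149.] [[83.0, 0.0], [142.0, 234.0], [37.0, 263.0], [0.0, 167.0], [0.0, 102.0], [26.0, 14.0]] 
60 16159.0 [281. 179.] [[347.0, 119.0], [341.0, 242.0], [220.0, 242.0], [215.0, 118.0]] [[457.0, -373.0], [325.0, -325.0], [374.0, -193.0], [506.0, -243.0]]
60 2570.5 [538.  29.] [[559.0, 0.0], [559.0, 61.0], [535.0, 62.0], [514.0, 9.0]] [[537.0, -750.0], [452.0, -708.0], [458.0, -654.0], [532.0, -643.0]]
60 1626.0 [371.  23.] [[400.0, 6.0], [375.0, 49.0], [348.0, 36.0], [356.0, 9.0]] [[559.0, -476.0], [519.0, -429.0], [541.0, -405.0], [567.0, -425.0]]
60 1116.0 [13. 46.] [[30.0, 25.0], [26.0, 56.0], [0.0, 76.0], [0.0, 32.0]] [[729.0, -58.0], [693.0, -39.0], [696.0, 18.0], [757.0, -2.0]]
120 15841.0 [281. 179.] [[346.0, 119.0], [341.0, 241.0], [221.0, 242.0], [215.0, 119.0]] [[457.0, -372.0], [326.0, -325.0], [374.0, -194.0], [505.0, -243.0]]
120 14069.5 [ 71. 170.] [[74.0, 0.0], [1
[... 327 characters left out ...]
52.0, 122.0], [0.0, 149.0], [3.0, 101.0]] [[664.0, -20.0], [591.0, -48.0], [604.0, 63.0], [660.0, 26.0]]
120 742.5 [11. 43.] [[18.0, 22.0], [10.0, 76.0], [0.0, 32.0]] [[748.0, -39.0], [684.0, -1.0], [757.0, -2.0]]
180 13243.0 [280. 179.] [[346.0, 147.0], [340.0, 241.0], [221.0, 241.0], [215.0, 119.0], [316.0, 118.0]] [[429.0, -363.0], [327.0, -324.0], [375.0, -195.0], [505.0, -243.0], [469.0, -342.0]]
180 7520.5 [ 72. 218.] [[118.0, 192.0], [132.0, 243.0], [42.0, 262.0], [11.0, 202.0], [85.0, 171.0]] [[474.0, -100.0], [410.0, -86.0], [431.0, 81.0], [530.0, 85.0], [515.0, -68.0]]
180 734.0 [ 27. 149.] [[60.0, 123.0], [44.0, 151.0], [0.0, 166.0]] [[583.0, -59.0], [564.0, -18.0], [584.0, 77.0]]
```

```bash
python3 - <<'E'
from h import *
import pickle
go(415.5,-283.5,34,-0.356)
d=pickle.load(open("pics/w11.pkl","rb"));p=d["pixels"];g=cv2.cvtColor(p,cv2.COLOR_RGB2GRAY)
# block edges near the cover centre
e=cv2.Canny(g,30,90);e[:150]=0;e[215:]=0;e[:,250:][:,62:]=0;e[:,:250]=0
for c in blobs(cv2.dilate(e,np.ones((3,3)))>0,60):
    r=cv2.minAreaRect(c);print(r,cast(d,cv2.boxPoints(r),54).round(0)[:,:2].tolist())
print(g[160:206:3,255:306:3])
E
```

```text
shift cm [-0.95  0.57 19.35] turn -0.0
((286.0, 182.0), (44.0, 32.0), 90.0) [[447.0, -283.0], [436.0, -313.0], [392.0, -298.0], [404.0, -267.0]]
[[244 244 244 243 243 243 243 243 243 242 219 241 245 227 245 237 242]
 [243 243 243 243 243 243 243 244 244 217 136 133 148 133 133 157 243]
 [244 243 243 243 243 243 231 158 122 119 120 125 138 136 137 133 236]
 [244 243 243 243 243 246  94  83  84  84  84  82 128 137 137 145 243]
 [244 244 243 243 243 245 119 121 119 119 121 122 121 137 137 134 243]
 [243 243 243 243 243 241 243 245 245 244 244 244 155 137 136 144 243]
 [244 243 243 243 243 241 242 244 244 243 243 243 161 138 136 147 243]
 [244 243 243 243 243 241 242 244 243 243 242 242 159 136 136 142 242]
 [243 243 243 243 243 241 241 244 243 243 242 242 157 137 136 157 243]
 [243 243 243 243 243 241 241 244 243 242 241 242 156 137 134 193 241]
 [243 243 243 243 243 241 241 243 243 243 241 242 152 145 197 236 241]
 [244 243 243 243 243 242 241 243 243 241 240 241 208 244 242 241 241]
 [243 243 243 243 243 243 240 243 242 241 241 240 209 242 241 242 241]
 [243 243 243 243 243 243 238 243 242 241 241 240 208 242 241 241 241]
 [243 243 243 243 243 243 236 228 226 225 224 222 236 242 241 241 241]
 [243 243 243 243 243 243 243 243 243 243 243 242 242 241 241 241 241]]
```

Call:
{"name": "move_arm", "arguments": {
  "motion": [
    [6,-0.95,0.57,2,0],
    [6,0,0,3.5,0],
    [6,0,0,3.5,0],
    [6,0,0,3.5,0],
    [6,0,0,3,0],
    [6,0,0,1.8,0],
    [6,0,0,1.2,0],
    [6,0,0,0.5,0],
    [6,0,0,0.3,0],
    [6,0,0,0,0]
  ]
}}

```text
time_s: 38.18
eef_pos: [415.2, -283.6, 33.9]
eef_rot: [3.141, -0.001, -0.36]
contact_force: [-0.6, -0.1, -0.4]
opening: 60.2
gripper_force: 0.0
```

Call:
{"name": "move_arm", "arguments": {
  "motion": [
    [6,0,0,0,0],
    [1,0,0,0,0],
    [1,0,0,0,0],
    [1,0,0,0,0],
    [1,0,0,0,0],
    [1,0,0,0,0],
    [1,0,0,0,0],
    [1,0,0,0,0],
    [1,0,0,0,0]
  ]
}}

```text
time_s: 38.93
eef_pos: [414.9, -283.5, 34.0]
eef_rot: [3.141, -0.001, -0.36]
contact_force: [-0.9, 0.4, 5.7]
opening: 18.7
gripper_force: 59.7
```

Call:
{"name": "move_arm", "arguments": {
  "motion": [
    [1,0,0,-1.5,0],
    [1,0,0,-3.5,0],
    [1,0,0,-4,0],
    [1,0,0,-4,0],
    [1,0,0,-4,0],
    [1,0,0,-4,-0.06],
    [1,0,0,0,-0.09],
    [1,0,0,0,-0.093],
    [1,0,0,0,0],
    [1,0,0,0,0]
  ]
}}

```text
time_s: 39.77
eef_pos: [414.1, -283.0, 242.8]
eef_rot: [-3.141, 0.001, -0.12]
contact_force: [-0.3, 0.5, -2.1]
opening: 18.5
gripper_force: 59.0
```

Call:
{"name": "move_arm", "arguments": {
  "motion": [
    [1,2.9,-1.06,0,0],
    [1,2.9,-1.06,0,0],
    [1,2.9,-1.06,0,0],
    [1,2.9,-1.06,0,0],
    [1,2.9,-1.06,0,0],
    [1,2.9,-1.06,0,0],
    [1,2.8,-1.06,0,0],
    [1,0,0,0,0],
    [1,0,0,0,0],
    [1,0,0,0,0]
  ]
}}

```text
time_s: 40.6
eef_pos: [623.2, -233.2, 242.3]
eef_rot: [-3.141, 0.002, -0.119]
contact_force: [-0.5, -0.4, -1.9]
opening: 18.7
gripper_force: 58.9
```

```bash
python3 - <<'E'
from h import *
import pickle
d=shot("wrist","w12");pickle.dump(d,open("pics/w12.pkl","wb"));s=d["s"];print(s["eef_pos"],s["eef_rot"],s["gripper_force"],s["contact_force"])
p=d["pixels"];h=cv2.cvtColor(p,cv2.COLOR_RGB2HSV)
zr=s["eef_pos"][2]-34+31
for t in (60,120,180):
  for c in blobs((h[...,2]>t)&(h[...,1]<70),3000):
    q=cv2.approxPolyDP(cv2.convexHull(c),8,True)[:,0].astype(float);print(t,cv2.contourArea(c),q.tolist(),cast(d,q,zr).round(1)[:,:2].tolist())
go(647.3,-34.8,None,-0.117)
E
```

```text
[ 623.21183048 -233.2334312   242.2990507 ] [-3.14146892e+00  1.64202043e-03 -1.19055038e-01] 58.91379117965698 [-0.45437983 -0.36555061 -1.86913107]
60 66564.5 [[45.0, 102.0], [172.0, 84.0], [420.0, 116.0], [400.0, 296.0], [282.0, 353.0], [101.0, 324.0], [70.0, 274.0], [55.0, 216.0]] [[721.8, -120.3], [713.4, -196.3], [685.7, -311.1], [586.8, -300.8], [555.3, -229.2], [582.5, -114.7], [620.2, -105.9], [657.9, -109.5]]
120 51879.0 [[45.0, 103.0], [173.0, 85.0], [421.0, 117.0], [400.0, 295.0], [305.0, 338.0], [101.0, 323.0]] [[721.3, -120.2], [712.9, -196.7], [685.2, -311.6], [587.5, -300.7], [565.8, -244.1], [583.4, -115.1]]
180 31767.5 [[45.0, 104.0], [172.0, 86.0], [421.0, 118.0], [418.0, 146.0], [209.0, 294.0], [107.0, 324.0]] [[720.8, -120.1], [712.5, -196.1], [684.7, -311.6], [671.1, -309.3], [603.1, -194.4], [582.7, -119.6]]
shift cm [ 5.000e-02 -2.005e+01 -1.000e-02] turn -0.002
```

Call:
{"name": "move_arm", "arguments": {
  "motion": [
    [1,0,-3.4,0,0],
    [1,0,-3.4,0,0],
    [1,0,-3.4,0,0],
    [1,0,-3.4,0,0],
    [1,0,-3.4,0,0],
    [1,-0.05,-3.0,0,0],
    [1,0,0,3,0],
    [1,0,0,3,0],
    [1,0,0,1.2,0],
    [1,0,0,0,0]
  ]
}}

```text
time_s: 41.48
eef_pos: [644.4, -36.1, 168.2]
eef_rot: [3.14, 0.005, -0.119]
contact_force: [-0.9, -0.4, -1.8]
opening: 18.4
gripper_force: 59.0
```

Call:
{"name": "move_arm", "arguments": {
  "motion": [
    [1,0,0,0,0],
    [1,0,0,0,0],
    [1,0,0,0,0],
    [1,0,0,0,0]
  ]
}}

```text
time_s: 41.82
eef_pos: [647.3, -34.7, 172.8]
eef_rot: [-3.142, -0.002, -0.118]
contact_force: [-0.1, -0.3, -1.4]
opening: 18.4
gripper_force: 59.0
```

```bash
python3 - <<'E'
from h import *
import pickle
d=shot("wrist","w13");pickle.dump(d,open("pics/w13.pkl","wb"));s=d["s"];print(s["eef_pos"],s["eef_rot"],s["gripper_force"],s["contact_force"])
go(646.5,-34.5,146,-0.117)
E
```

```text
[647.33470899 -34.65377156 172.81780172] [-3.14157684e+00 -2.32637795e-03 -1.17849842e-01] 59.049232006073 [-0.06291572 -0.28269018 -1.42661274]
shift cm [-0.07  0.    2.64] turn -0.001
```

Call:
{"name": "move_arm", "arguments": {
  "motion": [
    [1,-0.05,0,0.5,0],
    [1,0,0,0.5,0],
    [1,0,0,0.4,0],
    [1,0,0,0.3,0],
    [1,0,0,0,0],
    [1,0,0,0,0]
  ]
}}

```text
time_s: 42.37
eef_pos: [646.0, -34.3, 153.9]
eef_rot: [3.142, 0.001, -0.117]
contact_force: [0.2, 0.6, -3.0]
opening: 18.6
gripper_force: 59.1
```

Call:
{"name": "move_arm", "arguments": {
  "motion": [
    [1,0,0,0.3,0],
    [1,0,0,0.3,0],
    [1,0,0,0.2,0],
    [1,0,0,0,0],
    [1,0,0,0,0]
  ]
}}

```text
time_s: 42.78
eef_pos: [646.1, -34.3, 146.2]
eef_rot: [3.142, -0.0, -0.117]
contact_force: [-1.4, -0.1, -1.3]
opening: 18.4
gripper_force: 59.2
```

Call:
{"name": "move_arm", "arguments": {
  "motion": [
    [1,0,0,0.1,0],
    [1,0,0,0.05,0],
    [1,0,0,0,0],
    [1,0,0,0,0]
  ]
}}

```text
time_s: 43.12
eef_pos: [646.3, -34.4, 145.8]
eef_rot: [3.141, -0.001, -0.117]
contact_force: [-4.3, -1.0, 6.2]
opening: 18.7
gripper_force: 60.3
```

Call:
{"name": "move_arm", "arguments": {
  "motion": [
    [1,0,0,-0.1,0],
    [3,0,0,0,0],
    [3,0,0,0,0],
    [3.5,0,0,0,0],
    [3.5,0,0,-1,0],
    [3.5,0,0,-3,0],
    [3.5,0,0,-3.5,0],
    [3.5,0,0,-3.5,0],
    [3.5,0,0,-3.5,0],
    [0,0,0,-3.5,0]
  ]
}}

```text
time_s: 43.95
eef_pos: [645.8, -34.2, 328.4]
eef_rot: [-3.141, -0.001, -0.117]
contact_force: [0.4, -0.4, -0.4]
opening: 24.3
gripper_force: 0.0
```

Call:
{"name": "move_arm", "arguments": {
  "motion": [
    [0,0,0,0,0],
    [0,0,0,0,0],
    [0,0,0,0,0],
    [0,0,0,0,0]
  ]
}}

```text
time_s: 44.28
eef_pos: [645.7, -34.5, 324.5]
eef_rot: [3.141, 0.002, -0.117]
contact_force: [0.5, -0.0, 0.9]
opening: -0.1
gripper_force: 0.0
```

```bash
python3 - <<'E'
from h import *
import pickle
d=shot("wrist","w14");pickle.dump(d,open("pics/w14.pkl","wb"));s=d["s"];print(s["eef_pos"],s["eef_rot"],s["opening"])
p=d["pixels"];h=cv2.cvtColor(p,cv2.COLOR_RGB2HSV)
for t in (120,200):
  for c in blobs((h[...,2]>t)&(h[...,1]<70),2500)[:3]:
    q=cv2.approxPolyDP(cv2.convexHull(c),8,True)[:,0].astype(float);print(t,cv2.contourArea(c),q.tolist(),cast(d,q,143).round(1)[:,:2].tolist())
# clamp handle: red blob in side and top views
T=[]
for n in("side","top"):
    d=shot(n);h=cv2.cvtColor(d["pixels"],cv2.COLOR_RGB2HSV)
    m=((h[...,0]<6)|(h[...,0]>172))&(h[...,1]>140)&(h[...,2]>60);m[:130]=0
    for c in blobs(m,15)[:2]:
        print(n,cv2.contourArea(c),cen(c).round(1),c[:,0].min(0),c[:,0].max(0),np.round(cv2.minAreaRect(c)[0:3][1]))
        if n=="top": print([cast(d,cen(c),z)[0].round(0).tolist() for z in (230,250,270)])
go(513.4,-18.6,330,-0.117)
E
```

```text
[645.69901185 -34.4933586  324.48420849] [ 3.14123007e+00  1.90129311e-03 -1.17126660e-01] -0.09392094842817264
120 24638.0 [[343.0, 87.0], [333.0, 297.0], [218.0, 298.0], [205.0, 88.0]] [[730.6, -112.3], [492.0, -85.8], [506.8, 52.3], [746.0, 24.8]]
200 19640.0 [[342.0, 87.0], [336.0, 247.0], [219.0, 298.0], [206.0, 88.0]] [[730.6, -111.3], [558.9, -92.1], [506.7, 51.1], [745.8, 23.8]]
side 304.5 [258.2 178.9] [246 164] [271 194] [34. 11.]
top 39.0 [294.3 221.1] [292 213] [296 227] [14.  4.]
[[487.0, -11.0, 230.0], [486.0, -11.0, 250.0], [485.0, -10.0, 270.0]]
shift cm [-13.34  -0.03  -0.51] turn -0.0
```

Call:
{"name": "move_arm", "arguments": {
  "motion": [
    [0,-2.7,0,0,0],
    [0,-2.7,0,0,0],
    [0,-2.7,0,0,0],
    [0,-2.6,0,0,0],
    [0,-2.6,0,0,0],
    [0,0,0,1.0,0],
    [0,0,0,2.0,0],
    [0,0,0,1.5,0],
    [0,0,0,0,0],
    [0,0,0,0,0]
  ]
}}

```text
time_s: 45.27
eef_pos: [513.7, -18.9, 280.2]
eef_rot: [-3.141, 0.002, -0.117]
contact_force: [0.4, 0.7, 0.6]
opening: -0.2
gripper_force: 0.0
```

```bash
python3 - <<'E'
from h import *
s=get_state();r=s["eef_pos"][:2]-[647.5,-34.3];print(s["eef_pos"],s["contact_force"],"shaker",r@[.9932,-.1165],r@[.1165,.9932])
E
```

```text
[513.74799608 -18.87823516 280.16597611] [0.38866923 0.68772527 0.55264397] shaker -134.63912589282918 -0.2652116132531077
```

Call:
{"name": "move_arm", "arguments": {
  "motion": [
    [0,-0.6,0,0.5,0],
    [0,-0.6,0,0.5,0],
    [0,-0.5,0,0.3,0],
    [0,-0.5,0,0.3,0],
    [0,-0.5,0,0.3,0],
    [0,-0.5,0,0.3,0],
    [0,0,0,0,0]
  ]
}}

```text
time_s: 45.85
eef_pos: [481.1, -14.9, 258.2]
eef_rot: [3.141, 0.001, -0.117]
contact_force: [0.5, -0.4, -0.6]
opening: -0.3
gripper_force: 0.0
```

```bash
cat > red.py <<'E'
from h import *
s=get_state();r=s["eef_pos"][:2]-[647.5,-34.3];print(s["eef_pos"],s["contact_force"],"shaker",r@[.9932,-.1165],r@[.1165,.9932])
d=shot("side");h=cv2.cvtColor(d["pixels"],cv2.COLOR_RGB2HSV)
m=((h[...,0]<6)|(h[...,0]>172))&(h[...,1]>140)&(h[...,2]>60);m[:130]=0
def proj(x,z):
    X=np.array([647.5+x*.9932,-34.3-x*.1165,z]);c=d["R"]@X+d["t"];q=d["intrinsics"]@c;return q[:2]/q[2]
print("expected ends", {t:(proj(-130-35*np.cos(t),181+35*np.sin(t)).round(0).tolist(),proj(-130-115*np.cos(t),181+115*np.sin(t)).round(0).tolist()) for t in (1.15,.9,.6,.3,0)})
for c in blobs(m,15)[:2]: print(cv2.contourArea(c),cen(c).round(1),np.round(cv2.boxPoints(cv2.minAreaRect(c))).tolist())
E
python3 red.py
```

```text
[481.08233534 -14.93685553 258.20532856] [ 0.53311965 -0.35547904 -0.60430583] shaker -167.54183087156994 -0.15618284241009306
expected ends {1.15: ([267.0, 193.0], [250.0, 170.0]), 0.9: ([263.0, 195.0], [239.0, 177.0]), 0.6: ([260.0, 198.0], [230.0, 187.0]), 0.3: ([259.0, 201.0], [224.0, 198.0]), 0: ([258.0, 204.0], [224.0, 209.0])}
314.5 [250.3 183.6] [[234.0, 178.0], [240.0, 169.0], [267.0, 189.0], [261.0, 198.0]]
```

Call:
{"name": "move_arm", "arguments": {
  "motion": [
    [0,-0.7,0,0.57,0],
    [0,-0.7,0,0.58,0],
    [0,-0.6,0,0.67,0],
    [0,-0.6,0,0.68,0],
    [0,-0.45,0,0.77,0],
    [0,-0.45,0,0.78,0],
    [0,0,0,0,0],
    [0,0,0,0,0]
  ]
}}

```text
time_s: 46.57
eef_pos: [446.9, -11.0, 217.6]
eef_rot: [3.141, 0.001, -0.117]
contact_force: [0.0, 0.3, -0.8]
opening: -0.3
gripper_force: 0.0
```

```bash
python3 red.py
```

```text
[446.94569487 -11.02958315 217.60076443] [ 0.01927039  0.27870406 -0.75271079] shaker -201.90153941795197 -0.25239853021018277
expected ends {1.15: ([267.0, 193.0], [250.0, 170.0]), 0.9: ([263.0, 195.0], [239.0, 177.0]), 0.6: ([260.0, 198.0], [230.0, 187.0]), 0.3: ([259.0, 201.0], [224.0, 198.0]), 0: ([258.0, 204.0], [224.0, 209.0])}
312.0 [240.8 198.9] [[223.0, 203.0], [223.0, 193.0], [259.0, 194.0], [259.0, 205.0]]
```

Call:
{"name": "move_arm", "arguments": {
  "motion": [
    [0,-0.22,0,0.5,0],
    [0,-0.22,0,0.5,0],
    [0,-0.1,0,0.5,0],
    [0,-0.1,0,0.5,0],
    [0,0,0,0.4,0],
    [0,0,0,0.3,0],
    [0,0,0,0,0],
    [0,0,0,0,0]
  ]
}}

```text
time_s: 47.28
eef_pos: [441.1, -10.2, 190.9]
eef_rot: [-3.142, 0.0, -0.117]
contact_force: [-0.5, -0.1, -0.1]
opening: 0.2
gripper_force: 0.0
```

```bash
python3 red.py
```

```text
[441.07244883 -10.2057082  190.93542103] [-0.52952199 -0.10315429 -0.11888072] shaker -207.8308288150583 -0.1183590914600714
expected ends {1.15: ([267.0, 193.0], [250.0, 170.0]), 0.9: ([263.0, 195.0], [239.0, 177.0]), 0.6: ([260.0, 198.0], [230.0, 187.0]), 0.3: ([259.0, 201.0], [224.0, 198.0]), 0: ([258.0, 204.0], [224.0, 209.0])}
276.5 [240.6 205.2] [[222.0, 202.0], [257.0, 197.0], [259.0, 208.0], [224.0, 213.0]]
```

Call:
{"name": "move_arm", "arguments": {
  "motion": [
    [0,0,0,-2,0],
    [0,0,0,-3,0],
    [0,0,0,-4,0],
    [0,0,0,-4,0],
    [0,0,0,-2,0],
    [0,0,3,0,0],
    [0,0,4,0,0],
    [0,0,4,0,0],
    [0,0,4,0,0],
    [0,0,4,0,0]
  ]
}}

```text
time_s: 48.17
eef_pos: [418.4, -200.8, 341.6]
eef_rot: [3.141, -0.001, -0.117]
contact_force: [1.6, -0.4, 0.4]
opening: 0.3
gripper_force: 0.0
```

Call:
{"name": "move_arm", "arguments": {
  "motion": [
    [0,0,0,0,0],
    [0,0,0,0,0],
    [0,0,0,0,0],
    [0,0,0,0,0]
  ]
}}

```text
time_s: 48.5
eef_pos: [419.4, -197.6, 341.4]
eef_rot: [3.142, -0.0, -0.115]
contact_force: [-0.6, 0.4, 0.7]
opening: -0.0
gripper_force: 0.0
```

```bash
python3 red.py; python3 - <<'E'
from h import *
d=shot("top");p=d["pixels"]
g=cv2.cvtColor(p,cv2.COLOR_RGB2GRAY);e=cv2.Canny(g,40,110)
# cover rim outline above the shaker, expected corner pixels at z=143 for a home cover
def proj(x,y,z):
    X=np.array([647.5+x*.9932+y*.1165,-34.3-x*.1165+y*.9932,z]);c=d["R"]@X+d["t"];q=d["intrinsics"]@c;return (q[:2]/q[2]).round(1).tolist()
print([proj(a,b,143) for a,b in((70,70),(70,-70),(-70,-70),(-70,70))],proj(0,0,166))
h=cv2.cvtColor(p,cv2.COLOR_RGB2HSV)
m=(h[...,2]>90)&(h[...,1]<70);m[:120]=0;m[260:]=0;m[:,:240]=0;m[:,345:]=0
c=blobs(m,2000)[0];q=cv2.approxPolyDP(cv2.convexHull(c),2.5,True)[:,0];print(q.tolist())
s=shot("side")["pixels"];cv2.imwrite("pics/final_side.png",cv2.cvtColor(s,cv2.COLOR_RGB2BGR))
E
```

```text
[ 419.42367738 -197.63054499  341.44220216] [-0.55578549  0.41443367  0.65231197] shaker -207.49739513252908 -188.7907888710969
expected ends {1.15: ([267.0, 193.0], [250.0, 170.0]), 0.9: ([263.0, 195.0], [239.0, 177.0]), 0.6: ([260.0, 198.0], [230.0, 187.0]), 0.3: ([259.0, 201.0], [224.0, 198.0]), 0: ([258.0, 204.0], [224.0, 209.0])}
149.0 [231.1 205.9] [[222.0, 202.0], [239.0, 200.0], [240.0, 210.0], [224.0, 212.0]]
27.5 [255.9 203.4] [[254.0, 198.0], [258.0, 198.0], [258.0, 208.0], [254.0, 208.0]]
[[282.1, 138.7], [330.8, 145.5], [324.3, 193.9], [275.2, 187.0]] [303.4, 164.7]
[[276, 136], [332, 143], [336, 147], [320, 250], [259, 240]]
```

```bash
python3 -c "
from rig import arm; print(arm.close_job())"
```

```text
the job is handed in; nothing more can be done
None
```

I handed the job in at about 48.5 s of the 210 s; the rack is in its brackets and all four jars stood upright in it when last viewed, the cover went home on its posts, and the clamp handle stayed down, though pad force and the cover's final pose weren't directly measured and no verdict came back.

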